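# Load the indexed dip-pot caddy and press its seal

### The job

Pack every dip pot on the counter into the round caddy, each right way up in a compartment of its own: pull up the red spring knob, turn the lid until its window is over an empty compartment and let the pin snap into the notch. When all are in, turn the lid back to where it was, with the window over the grey deck and the pin snapped in; then take the seam tool, run its tip along the orange strip so that all five tabs go down flush (use the tool, not the fingers), and stand the tool back in its rest, leaving the tub, can and sauce bottle alone.

Things in the scene. Friction and masses are not known exactly. Their poses are not given: they have to be found in the camera images.
- drum: white round caddy, fixed, 220 mm across, 60 mm high, aluminium flange 252 mm across at the top. Origin: centre of its underside, on the lid's axis; z up. At 135 deg (from its x axis) a solid grey deck; at 45, 225 and 315 deg a round compartment each, its centre 70 mm from the axis, 58 mm wide inside, floor 6 mm up, rim 2 mm thick, up to 16 mm. Flange notches at 45, 135, 225, 315 deg.
- deck (a point): middle of the flat top of the grey deck, 55.5 mm above the counter, 70 mm from the drum's axis; the seal strip stands on it
- lid (a joint): turn of the flat lid about the drum's axis, rad, counter-clockwise from above positive, endless, light (0.05 N m). Lid 62.5 to 68.5 mm above the counter, axle cap to 72 mm; a sector of 100 deg is cut out (the window). 0 (the start; again after a whole turn) is home: window over the grey deck, compartments covered. Each pi/2 puts it over the next quarter, where the plunger locks (play 0.02 rad).
- window (a point): middle of the lid's window, at the height of the lid's top, 70 mm from the axis; turns with the lid. The plunger is opposite, beyond the axis.
- plunger (a joint): how far the spring plunger is pulled up, m: about 0 when its pin is in a notch, 0.007 when it rides on the flange between notches, 0.018 at its stop; the pin is clear of a notch from 0.008. The spring pulls down with 3 N at 0, 7 N at the stop. Released between notches it slides on the flange and snaps in when a notch comes under it.
- knob_grip (a point): centre of the plunger's red ribbed knob: upright, 26 mm across, 28 mm high (79 to 107 mm above the counter while the pin is in), 118 mm from the lid's axis, opposite the window. It swivels freely about its own axis and goes round with the lid. Below it: a collar 21 mm across up to 77 mm, then the lid's ear (top 68.5 mm).
- rest: black block, fixed, 60 x 60 mm, 56 mm high, with a square 16 mm hole right through from its top: the rest of the seam tool. Origin: centre of its underside.
- stylus_grip (a point): grip point of the seam tool, which stands upright in its rest: on the axis of its square blue handle (16 x 16 mm, from 28 mm below to 32 mm above this point, sides along x and y), 84 mm above the tip. A collar 26 mm across (34 to 28 mm below this point) sits on the rest's top; below it a steel shaft 8 mm thick. z points up the handle. 70 g.
- stylus_tip (a point): lowest point of the seam tool's 9 mm steel ball tip; same axes. In the rest it is 6 mm above the counter.
- tab1 (a joint): how far tab 1 of the seal strip is pressed down, m: 0 standing proud (start), 0.005 flush with the deck (stop). It takes 1.5 N and stays where it is left.
- tab1_top (a point): middle of the top of orange tab 1 of 5 of the seal strip, an arc 76 mm from the drum's axis: tabs 12 deg apart, tab 1 at 159 deg, tab 5 at 111 deg in the drum's frame. 15 mm long along the arc (its x axis), 12 mm wide; stands 5 mm above the deck; its top is 5.6 mm long and its ends slope, so a ball tip drawn along at deck height presses one after another.
- tab2 (a joint): how far tab 2 of the seal strip is pressed down, m: 0 standing proud (start), 0.005 flush with the deck (stop). It takes 1.5 N and stays where it is left.
- tab3 (a joint): how far tab 3 of the seal strip is pressed down, m: 0 standing proud (start), 0.005 flush with the deck (stop). It takes 1.5 N and stays where it is left.
- tab3_top (a point): middle of the top of orange tab 3 of 5 of the seal strip, an arc 76 mm from the drum's axis: tabs 12 deg apart, tab 1 at 159 deg, tab 5 at 111 deg in the drum's frame. 15 mm long along the arc (its x axis), 12 mm wide; stands 5 mm above the deck; its top is 5.6 mm long and its ends slope, so a ball tip drawn along at deck height presses one after another.
- tab4 (a joint): how far tab 4 of the seal strip is pressed down, m: 0 standing proud (start), 0.005 flush with the deck (stop). It takes 1.5 N and stays where it is left.
- tab5 (a joint): how far tab 5 of the seal strip is pressed down, m: 0 standing proud (start), 0.005 flush with the deck (stop). It takes 1.5 N and stays where it is left.
- tab5_top (a point): middle of the top of orange tab 5 of 5 of the seal strip, an arc 76 mm from the drum's axis: tabs 12 deg apart, tab 1 at 159 deg, tab 5 at 111 deg in the drum's frame. 15 mm long along the arc (its x axis), 12 mm wide; stands 5 mm above the deck; its top is 5.6 mm long and its ends slope, so a ball tip drawn along at deck height presses one after another.
- pot1_mid (a point): centre (21 mm up) of a loose round white dip pot with a fixed red lid: 48 mm across, 42 mm high, standing on the counter; z up. May be absent. 0.1 kg.
- pot2_mid (a point): centre (21 mm up) of a loose round white dip pot with a fixed green lid: 48 mm across, 42 mm high, standing on the counter; z up. May be absent. 0.1 kg.
- pot3_mid (a point): centre (21 mm up) of a loose round white dip pot with a fixed yellow lid: 48 mm across, 42 mm high, standing on the counter; z up. May be absent. 0.1 kg.
- tub_mid (a point): bystander: centre of a white yoghurt tub, 72 mm across, 71 mm high
- can_mid (a point): bystander: centre of an orange drinks can, 66 mm across, 115 mm high
- sauce_mid (a point): bystander: centre of a white sauce bottle with a blue cap, 53 x 87 mm, 174 mm high
Mind the look-alikes: they are no part of the job. What is shaped like the part that bears pot2_mid but brown or pink is not meant.

How it is judged:
By the outcome, as a careful person would: the job done as asked, in the order asked, and still so for the second after the job is handed in, with the robot touching nothing.
Of pot1, pot2, pot3 only 2 to 3 are there at a start; the rules pass over those that are not, and their reading is None.
At some moment in a run one of pot1, pot2, pot3 may be knocked a few centimetres aside while the robot is not near it.
It also fails if it takes over 210 s, if anything falls off the work surface, if the arm or the gripper's body presses on something with over 40 N, if the wrist force passes 120 N, or if a joint passes its speed limit or range.

### The arm

A 7-joint arm with a two-finger parallel gripper is mounted at the origin on a cart in front of the work surface, level with it; the furniture and walls round the work are solid. World frame = base frame: x ahead of the robot, y to its left, z up, the work surface at z = 0. Lengths are in m, angles in rad, forces in N, time in s.
With the tool pointing down it reaches from about 0.35 to 0.9 m from the base axis. Payload 8.1 kg.
Tool frame: the origin (TCP) lies between the finger pads; the fingertips stand 17 mm ahead of it and the grasp point (between the pads) lies 2 mm behind it; z points along the fingers, y is the line along which they close (so a half turn about z gives the same grasp; the last joint's range is limited). The gripper opens to 92 mm and grips with 3 to 60 N. Pads are 19 mm wide; open, the fingers measure 130 mm over their backs; the gripper's body (75 mm by 190 mm) begins 47 mm behind the grasp point.
Start: joints at [1.11, 0.434, 0.025, 1.573, -0.012, 1.134, -0.075], TCP at [0.219, -0.585, 0.221] pointing down, gripper open.
Joint ranges: [-2.62, 2.62], [-0.44, 2.09], [-1.27, 1.32], [0.08, 2.57], [-1.32, 4.46], [0.12, 2], [-2.74, 2.74]. Speed limits (rad/s): [2.22, 2.22, 3.01, 3.01, 3.14, 3.14, 3.14].

### API

Orientations are given as a rotation vector (axis times angle).
In Python, from station import get_state, optics, ctrl gives the robot as it stands.
- The arm moves only by the tool drive_tool, never from a script. Its argument "series" is a list of rows, each an object with "slide": the shift along the world's x, y, z in mm, a list of three; "spin": the turn about the world's z in units of 6 degrees (1.0 is 6 degrees); "hand": the finger opening in mm, from 0 to 91.8. In form: [{"slide": [x, y, z], "spin": spin, "hand": hand}, ...]. A call has exactly 8 rows; each row shifts and turns the commanded pose from where the row before left it; what a row does not reach is not made up. A row lasts 1/12 s, in which the tool goes at most 41.7 mm and 7.16 degrees, less where a joint would pass 70% of its speed; a pose out of reach is approached as far as the arm can. A call with a gripper value outside its range is refused whole. The fingers move at their own pace and stop on an object; the grip force is fixed at half the most. Time passes only in rows, so rows that do not move let the fingers close, or fill a call up. It gives the time, the measured TCP pose, the force, the opening and the grip force at its end, in the units of the state.
- get_state(): the state, without advancing time (a new reading comes with each control period).
- optics.capture(name): name is "scene" or "top" or "wrist"; returns a dict with "pixels" (384x512x3 uint8, red, green, blue), "fx", "fy", "cx", "cy" (pixels), "R" (3x3) and "t" (3): a world point X has camera coordinates R X + t. Camera axes: x right, y down, z forward; pixel columns grow to the right and rows downward; lengths in m; the calibration is good to about 2 mm. A picture is of the moment at which its call begins. There is no depth.
- ctrl.job_done(): hands the job in; it is judged then, once.
The state is a dict: "time_s": time; "joint_positions": joint angles; "joint_vel": joint speeds; "tau": joint torques, N m; "eef_pos": TCP position; "orientation": TCP orientation; "force": force on the tool from outside, world axes, zero at the start; "wrist_torque": the same for the moment, N m; "finger_gap": finger opening in m; "grasp_force": force on a finger pad.
Only numpy, scipy, OpenCV 4.12 (cv2) and the standard library are available. Lean on these libraries where they do the work, as an engineer would, in place of code of your own. Each camera call takes 0.05 s, during which the arm holds its last target. There are 200 camera calls.

## Working session

There is one attempt and no reset: what is moved stays moved. The work goes in short steps, Python scripts to look and compute and a tool call to move; the robot and the scene stay as the last step left them, time stands still between calls to the robot, and variables do not carry over. Pictures are saved under pics/ and viewed, at most 14 in all, crops included, and the job is handed in when it is done.

Besides the shell and the picture viewer there is one more tool, called after ">>>" by a JSON object that holds its "method" and its "body". drive_tool: Moves the arm, as the interface text tells. Its arguments: {"type":"object","properties":{"series":{"type":"array","items":{"type":"object","properties":{"slide":{"type":"array","items":{"type":"number"}},"spin":{"type":"number"},"hand":{"type":"number"}}}}},"required":["series"]}

```bash
ls; mkdir -p pics
cat > h.py <<'E'
import numpy as np, cv2
from station import get_state, optics, ctrl
def cap(n,f=None):
    c=optics.capture(n)
    if f: cv2.imwrite('pics/'+f,c['pixels'][:,:,::-1])
    return c
def ray(c,u,v,z):
    R=np.array(c['R']);t=np.array(c['t']);o=-R.T@t
    d=R.T@np.array([(u-c['cx'])/c['fx'],(v-c['cy'])/c['fy'],1])
    return o+d*(z-o[2])/d[2]
def proj(c,X):
    p=np.array(c['R'])@np.array(X)+np.array(c['t']); return np.array([c['fx']*p[0]/p[2]+c['cx'],c['fy']*p[1]/p[2]+c['cy']])
E
python3 - <<'E'
from h import *
a=cap('top','top0.png');b=cap('scene','scene0.png')
np.save('a.npy',a,allow_pickle=True)
for c in(a,b): print(-np.array(c['R']).T@np.array(c['t']),c['fx'])
s=get_state();print({k:np.round(v,3) for k,v in s.items()})
E
```

```text
pics
[-0.29116892  0.36822796  1.39661263] 400.10327755614605
[ 0.18224733 -0.99712453  1.11880624] 460.2311148229501
{'time_s': np.float64(0.1), 'joint_positions': array([ 1.11 ,  0.435,  0.025,  1.574, -0.012,  1.134, -0.075]), 'joint_vel': array([-0.001, -0.003, -0.   , -0.003,  0.001,  0.002,  0.   ]), 'tau': array([ 1.0000e-03, -6.6913e+01,  9.8700e-01, -3.1515e+01, -6.1000e-02,
        3.7000e-02,  0.0000e+00]), 'eef_pos': array([ 0.219, -0.585,  0.22 ]), 'orientation': array([-3.09e+00, -5.59e-01,  1.00e-03]), 'force': array([ 0.9  , -0.367, -1.189]), 'wrist_torque': array([-0.017, -0.021, -0.003]), 'grasp_force': np.float64(0.0), 'finger_gap': np.float64(0.092)}
```

View pics/top0.png

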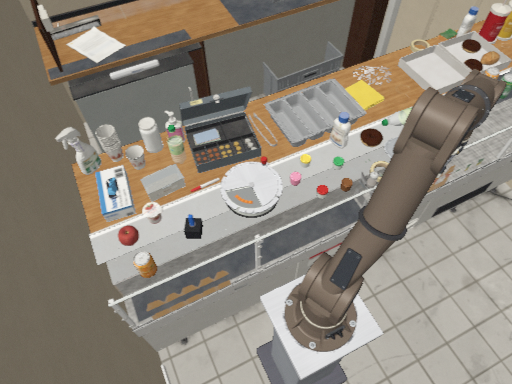

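View pics/scene0.png

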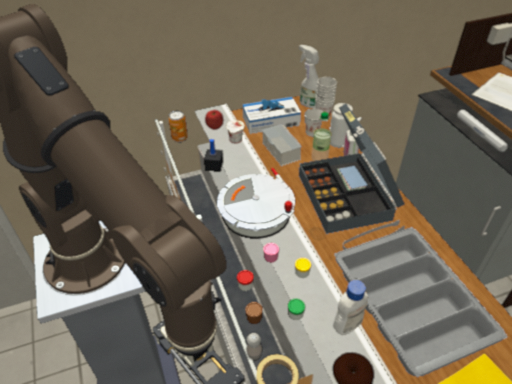

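Top view: the pots are red (322,190), yellow (306,160) and green (338,162). Pink (295,179) and brown (347,184) are look-alikes. The red ball at (264,160) is the plunger knob, and the apple at (128,235) and the can at (145,264) are bystanders. The rest with the blue handle is at (192,225) and the drum at (251,188). I'll check with a crop and triangulate.

```bash
cat >> h.py <<'E'
from scipy.optimize import least_squares
def tri(obs):
    return least_squares(lambda X:np.concatenate([proj(c,X)-p for c,p in obs]),[.5,0,.05])
RNG={'red':((0,8),(172,180)),'yellow':((24,32),),'green':((55,85),),'blue':((108,125),),'orange':((7,16),)}
def blobs(c,col,mina=8,smin=150,vmin=70):
    h=cv2.cvtColor(c['pixels'],cv2.COLOR_RGB2HSV); m=np.zeros(h.shape[:2],np.uint8)
    for a,b in RNG[col]: m|=cv2.inRange(h,(a,smin,vmin),(b,255,255))
    n,l,s,ce=cv2.connectedComponentsWithStats(m)
    return [(np.round(ce[i],1).tolist(),int(s[i,4])) for i in range(1,n) if s[i,4]>=mina]
def near(c,col,u,v,r=15,**k):
    b=[x for x in blobs(c,col,**k) if np.hypot(x[0][0]-u,x[0][1]-v)<r]
    return max(b,key=lambda x:x[1]) if b else None
E
python3 - <<'E'
from h import *
a=cap('top');b=cap('scene')
for n,col,p,q in[('red','red',(322,190),(245,277)),('yel','yellow',(306,160),(303,265)),('grn','green',(338,162),(296,307)),('knob','red',(264,160),(289,206)),('handle','blue',(191,219),(212,145)),('strip','orange',(243,199),(238,190))]:
    A=near(a,col,*p);B=near(b,col,*q)
    print(n,A,B)
    if A and B:
        r=tri([(a,A[0]),(b,B[0])]);print(np.round(r.x,4),np.round(r.fun,1))
for c,x,n in((a,(160,145,220,110),'c1.png'),(b,(160,110,200,230),'c2.png')):
    i=c['pixels'][x[1]:x[1]+x[3],x[0]:x[0]+x[2],::-1]; cv2.imwrite('pics/'+n,cv2.resize(i,None,fx=3.5 if n=='c1.png' else 2.6,fy=3.5 if n=='c1.png' else 2.6,interpolation=cv2.INTER_CUBIC))
E
```

```text
red ([322.1, 189.4], 87) ([244.8, 276.9], 192)
[ 0.4226 -0.2628  0.0375] [ 0.  0.  0. -0.]
yel ([305.1, 158.6], 54) ([302.5, 264.5], 165)
[ 0.5942 -0.2818  0.0362] [-0. -0. -0.  0.]
grn None ([295.9, 306.5], 178)
knob ([263.5, 159.5], 39) ([287.9, 205.6], 47)
[ 0.6273 -0.0977  0.0944] [ 0.2  0.3  0.2 -0.2]
handle ([190.8, 220.0], 40) ([211.9, 147.0], 39)
[0.4946 0.2742 0.0895] [ 0.1  0.2  0.1 -0.1]
strip ([243.0, 199.6], 39) ([236.8, 192.0], 47)
[0.5098 0.053  0.0581] [-0. -0. -0.  0.]
```

View pics/c1.png

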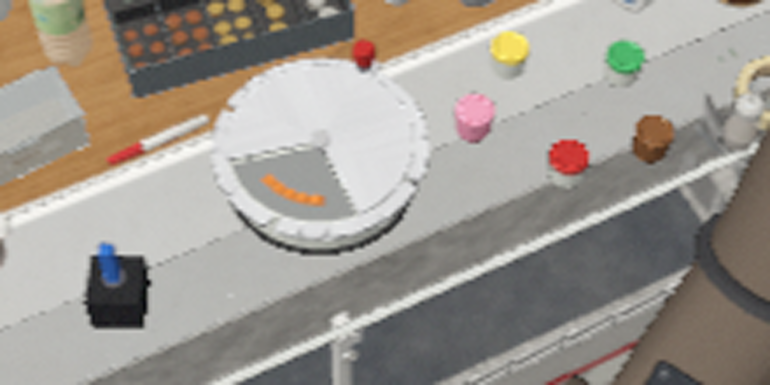

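View pics/c2.png

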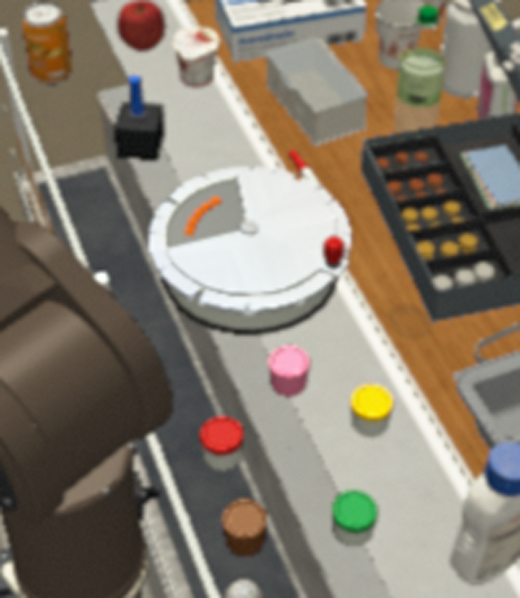

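Crops confirm: red lid at crop 1 (568,157), yellow (509,48) and green (625,57) are white pots with coloured lids. Pink and brown are coloured all over, so they are decoys. The knob is at (363,53), opposite the window, and the axle cap is at (320,137).

Run:
```python
from h import *
a=cap('top');b=cap('scene')
r=tri([(a,(251.4,184.1)),(b,(256.2,197.7))]);print('cap',r.x,r.fun)
print('cap z72',ray(a,251.4,184.1,.072),ray(b,256.2,197.7,.072))
A=near(a,'green',338,162,smin=90,vmin=40);B=near(b,'green',296,306)
print(A,B); 
r=tri([(a,A[0]),(b,B[0])]);print('green',r.x,r.fun)
# bystanders rough
print('sauce cap',ray(b,356,288,.165),'tub',ray(a,152,209,.07),'can',ray(a,146,257,.115),'brown',ray(a,347,183,.04),'pink',ray(a,295,177,.04), 'rail',ray(a,260,237,.1),'disp',ray(a,372,180,.05))
# ellipse of drum flange in top: white mask around
c=tri([(a,(251.4,184.1)),(b,(256.2,197.7))]).x
# start FK
```

```text
cap [ 0.55590015 -0.0061457   0.06916799] [-0.07622447 -0.11446131 -0.07938189  0.07635486]
cap z72 [ 0.55344811 -0.00537929  0.072     ] [ 0.55525663 -0.00858587  0.072     ]
([338.2, 160.9], 76) ([295.8, 306.5], 179)
green [ 0.51814383 -0.40252542  0.03666227] [ 0.14766988  0.19738841  0.11542241 -0.10225025]
sauce cap [ 0.6369546  -0.47901209  0.165     ] tub [0.62041883 0.39103313 0.07      ] can [0.41069265 0.46825222 0.115     ] brown [ 0.40311862 -0.37015374  0.04      ] pink [ 0.52531994 -0.19319184  0.04      ] rail [0.31152342 0.07537888 0.1       ] disp [ 0.36501781 -0.46487067  0.05      ]
```

>>> {"method": "drive_tool", "body": {"series": [{"slide": [10,30,10],"spin": 0,"hand": 91},{"slide": [20,35,10],"spin": 0,"hand": 91},{"slide": [20,35,10],"spin": 0,"hand": 91},{"slide": [25,30,0],"spin": 0,"hand": 91},{"slide": [25,30,0],"spin": 0,"hand": 91},{"slide": [25,30,0],"spin": 0,"hand": 91},{"slide": [25,30,0],"spin": 0,"hand": 91},{"slide": [25,30,0],"spin": 0,"hand": 91}]}}

```text
time_s: 0.97
eef_pos: [0.3947, -0.3338, 0.2513]
orientation: [3.091, 0.559, 0.0]
force: [1.4, -0.3, -0.3]
finger_gap: 0.0906
grasp_force: 0.0
```

>>> {"method": "drive_tool", "body": {"series": [{"slide": [30,28,0],"spin": 0,"hand": 60},{"slide": [30,28,0],"spin": 0,"hand": 60},{"slide": [30,28,0],"spin": 0,"hand": 60},{"slide": [30,28,0],"spin": 0,"hand": 60},{"slide": [25,28,0],"spin": 0,"hand": 60},{"slide": [23,30,0],"spin": 0,"hand": 60},{"slide": [0,0,0],"spin": 0,"hand": 60},{"slide": [0,0,0],"spin": 0,"hand": 60}]}}

```text
time_s: 1.63
eef_pos: [0.563, -0.1626, 0.2507]
orientation: [-3.089, -0.566, -0.0]
force: [-0.2, -0.9, -0.1]
finger_gap: 0.0599
grasp_force: 0.0
```

Run:
```python
from h import *
a=cap('wrist','w1.png');s=get_state()
np.set_printoptions(precision=4,suppress=True)
print(s['eef_pos'],s['joint_positions']);print(-np.array(a['R']).T@np.array(a['t']),a['fx'],np.array(a['R']))
print(blobs(a,'red'),proj(a,[.627,-.098,.107]),proj(a,[.555,-.0055,.072]))
```

```text
[ 0.5619 -0.165   0.2507] [ 0.3465  0.3616 -0.2093  1.6151  0.08    1.1738 -1.092 ]
[ 0.6256 -0.1397  0.415 ] 342.51439240701126 [[ 0.3547 -0.935  -0.0007]
 [-0.9066 -0.3441  0.2443]
 [-0.2286 -0.086  -0.9697]]
[([211.0, 80.1], 212), ([289.9, 296.9], 942)] [210.0231  85.744 ] [101.8782 124.3131]
```

View pics/w1.png

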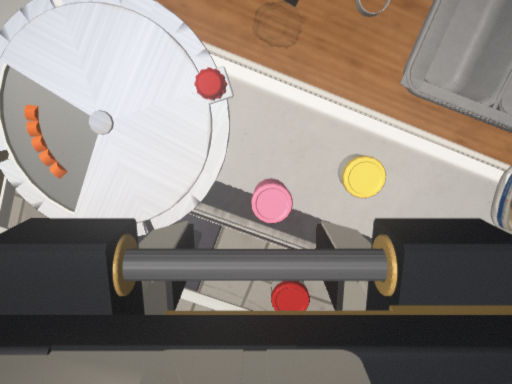

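The wrist view shows the knob (211,82), axle cap (101,122), orange tabs (31,112)–(58,170), and the yellow (364,177) and red (290,298) pots.

Run:
```python
from h import *
np.set_printoptions(precision=4,suppress=True)
a=cap('wrist')
k=ray(a,210.5,83.5,.107);c=ray(a,101,122,.072);print('knob',k,'cap',c, np.linalg.norm((k-c)[:2]),np.degrees(np.arctan2(*(k-c)[1::-1])))
for b,n in blobs(a,'orange',4):
    p=ray(a,*b,.0605);d=p-c;print(b,n,p,np.linalg.norm(d[:2]),np.degrees(np.arctan2(d[1],d[0])))
y=near(a,'yellow',364,177,30);print('yel',y,ray(a,*y[0],.042))
p=ray(a,272,202,.042);print('pink',p)
```

```text
knob [ 0.6279 -0.1005  0.107 ] cap [ 0.5562 -0.0067  0.072 ] 0.11806714053539116 -52.60591147037797
[403.0, 2.2] 6 [ 0.7608 -0.2397  0.0605] 0.3099865293303794 -48.714166821722785
[407.5, 0.5] 4 [ 0.7635 -0.243   0.0605] 0.31429254231935233 -48.73012817277183
[304.0, 16.8] 5 [ 0.7166 -0.1576  0.0605] 0.2202081193687403 -43.258059409217914
[312.8, 21.8] 5 [ 0.7155 -0.1671  0.0605] 0.2260594639662572 -45.19486611837614
[357.5, 31.0] 4 [ 0.7231 -0.2102  0.0605] 0.26317260398165765 -50.643364294350825
[344.2, 36.0] 4 [ 0.7146 -0.2001  0.0605] 0.24999638906913457 -50.68633099317215
[38.1, 139.1] 800 [0.5144 0.054  0.0605] 0.07377477864425029 124.54600965000506Traceback (most recent call last):
  File "<stdin>", line 7, in <module>
TypeError: 'NoneType' object is not subscriptable
```

>>> {"method": "drive_tool", "body": {"series": [{"slide": [22,21.5,0],"spin": 0.9,"hand": 60},{"slide": [22,21.5,0],"spin": 0.9,"hand": 60},{"slide": [22,21.5,0],"spin": 1,"hand": 60},{"slide": [0,0,-37],"spin": 0,"hand": 60},{"slide": [0,0,-35],"spin": 0,"hand": 60},{"slide": [0,0,-35],"spin": 0,"hand": 60},{"slide": [0,0,0],"spin": 0,"hand": 60},{"slide": [0,0,0],"spin": 0,"hand": 60}]}}

```text
time_s: 2.4
eef_pos: [0.6261, -0.1028, 0.1431]
orientation: [-2.977, -1.001, 0.006]
force: [0.3, -0.1, 1.5]
finger_gap: 0.0599
grasp_force: 0.0
```

Run:
```python
from h import *
np.set_printoptions(precision=4,suppress=True)
a=cap('wrist','w2.png');s=get_state()
print(s['eef_pos'],s['orientation'],s['joint_positions'])
print(proj(a,[.628,-.1005,.107]),near(a,'red',*proj(a,[.628,-.1005,.107]),60))
```

```text
[ 0.6279 -0.1024  0.1453] [2.977  1.0015 0.    ] [ 0.2581  0.5374 -0.2705  1.6162  0.1629  1.0099 -0.9847]
[251.816  211.6605] ([245.2, 204.8], 987)
```

>>> {"method": "drive_tool", "body": {"series": [{"slide": [0,2,-25],"spin": 0,"hand": 60},{"slide": [0,0,-25],"spin": 0,"hand": 60},{"slide": [0,0,0],"spin": 0,"hand": 60},{"slide": [0,0,0],"spin": 0,"hand": 20},{"slide": [0,0,0],"spin": 0,"hand": 20},{"slide": [0,0,0],"spin": 0,"hand": 20},{"slide": [0,0,0],"spin": 0,"hand": 20},{"slide": [0,0,0],"spin": 0,"hand": 20}]}}

```text
time_s: 3.12
eef_pos: [0.6286, -0.099, 0.0954]
orientation: [2.976, 1.004, 0.003]
force: [-1.5, 1.7, 2.3]
finger_gap: 0.0318
grasp_force: 1.7
```

Run:
```python
from h import *
np.set_printoptions(precision=4,suppress=True)
s=get_state()
for k in('eef_pos','force','finger_gap','grasp_force'):print(k,s[k])
```

```text
eef_pos [ 0.6286 -0.099   0.0954]
force [-1.5152  1.7488  2.2946]
finger_gap 0.03175910846880153
grasp_force 1.6606128215789795
```

>>> {"method": "drive_tool", "body": {"series": [{"slide": [0,0,0],"spin": 0,"hand": 20},{"slide": [0,0,0],"spin": 0,"hand": 20},{"slide": [0,0,0],"spin": 0,"hand": 20},{"slide": [0,0,0],"spin": 0,"hand": 20},{"slide": [0,0,4],"spin": 0,"hand": 20},{"slide": [0,0,5],"spin": 0,"hand": 20},{"slide": [0,0,4],"spin": 0,"hand": 20},{"slide": [0,0,0],"spin": 0,"hand": 20}]}}

```text
time_s: 3.78
eef_pos: [0.6265, -0.0974, 0.1069]
orientation: [-2.974, -1.005, 0.003]
force: [-4.0, 5.0, -5.9]
finger_gap: 0.0244
grasp_force: 30.0
```

>>> {"method": "drive_tool", "body": {"series": [{"slide": [-1.5,1,0],"spin": 0,"hand": 20},{"slide": [11.6,10.1,0],"spin": 0,"hand": 20},{"slide": [10.2,11.6,0],"spin": 0,"hand": 20},{"slide": [8.6,12.8,0],"spin": 0,"hand": 20},{"slide": [6.8,13.9,0],"spin": 0,"hand": 20},{"slide": [5,14.6,0],"spin": 0,"hand": 20},{"slide": [3.1,15.1,0],"spin": 0,"hand": 20},{"slide": [1,15.4,0],"spin": 0,"hand": 20}]}}

```text
time_s: 4.45
eef_pos: [0.6726, -0.0029, 0.1067]
orientation: [2.976, 1.005, -0.001]
force: [-5.6, -1.3, -7.0]
finger_gap: 0.0248
grasp_force: 30.0
```

>>> {"method": "drive_tool", "body": {"series": [{"slide": [-1,15.4,0],"spin": 0,"hand": 20},{"slide": [-3,15.1,0],"spin": 0,"hand": 20},{"slide": [-4.9,14.7,0],"spin": 0,"hand": 20},{"slide": [-6.8,13.8,0],"spin": 0,"hand": 20},{"slide": [0,0,0],"spin": 0,"hand": 20},{"slide": [0,0,0],"spin": 0,"hand": 20},{"slide": [0,0,0],"spin": 0,"hand": 20},{"slide": [0,0,0],"spin": 0,"hand": 20}]}}

```text
time_s: 5.12
eef_pos: [0.6573, 0.0543, 0.1074]
orientation: [2.976, 1.003, 0.002]
force: [-1.2, -0.5, -6.1]
finger_gap: 0.0243
grasp_force: 30.0
```

Run:
```python
from h import *
np.set_printoptions(precision=4,suppress=True)
s=get_state()
for k in('eef_pos','force','finger_gap','grasp_force','joint_positions'):print(k,s[k])
```

```text
eef_pos [0.6573 0.0543 0.1074]
force [-1.1587 -0.508  -6.0709]
finger_gap 0.024289858078843263
grasp_force 29.9982288479805
joint_positions [ 0.008   0.6099 -0.266   1.5904  0.1847  0.9649 -1.238 ]
```

>>> {"method": "drive_tool", "body": {"series": [{"slide": [-8.6,12.9,0],"spin": 0,"hand": 20},{"slide": [0,0,0],"spin": 0,"hand": 20},{"slide": [0,0,0],"spin": 0,"hand": 20},{"slide": [0,0,-4],"spin": 0,"hand": 20},{"slide": [0,0,-4],"spin": 0,"hand": 20},{"slide": [0,0,-4],"spin": 0,"hand": 20},{"slide": [0,0,0],"spin": 0,"hand": 20},{"slide": [0,0,0],"spin": 0,"hand": 20}]}}

```text
time_s: 5.78
eef_pos: [0.6485, 0.0678, 0.0952]
orientation: [-2.976, -1.004, -0.001]
force: [-3.8, 0.5, 1.3]
finger_gap: 0.0245
grasp_force: 30.0
```

>>> {"method": "drive_tool", "body": {"series": [{"slide": [0,0,0],"spin": 0,"hand": 60},{"slide": [0,0,0],"spin": 0,"hand": 60},{"slide": [0,0,0],"spin": 0,"hand": 60},{"slide": [0,0,0],"spin": 0,"hand": 60},{"slide": [0,0,20],"spin": 0,"hand": 60},{"slide": [0,0,40],"spin": 0,"hand": 70},{"slide": [-10,-20,40],"spin": 0,"hand": 80},{"slide": [-30,-30,0],"spin": 0,"hand": 80}]}}

```text
time_s: 6.45
eef_pos: [0.6165, 0.0241, 0.1989]
orientation: [2.974, 1.011, 0.024]
force: [1.7, 0.1, 1.0]
finger_gap: 0.0731
grasp_force: 0.0
```

>>> {"method": "drive_tool", "body": {"series": [{"slide": [-20,-36,0],"spin": 0,"hand": 80},{"slide": [-20,-36,0],"spin": 0,"hand": 80},{"slide": [-25,-32,0],"spin": 0,"hand": 80},{"slide": [-25,-32,0],"spin": 0,"hand": 80},{"slide": [-25,-32,0],"spin": 0,"hand": 80},{"slide": [-25,-32,0],"spin": 0,"hand": 80},{"slide": [0,0,0],"spin": 0,"hand": 80},{"slide": [0,0,0],"spin": 0,"hand": 80}]}}

```text
time_s: 7.12
eef_pos: [0.4687, -0.1829, 0.1919]
orientation: [2.978, 0.996, 0.0]
force: [1.4, 0.7, 0.0]
finger_gap: 0.08
grasp_force: 0.0
```

Run:
```python
from h import *
np.set_printoptions(precision=4,suppress=True)
a=cap('wrist','w3.png');s=get_state()
print(s['eef_pos'],s['joint_positions'])
for p in([.4226,-.2628,.042],[.5942,-.2818,.042],[.555,-.0045,.072],[.6487,.0672,.107]):print(proj(a,p))
```

```text
[ 0.47   -0.1809  0.1919] [ 0.4608  0.2836 -0.2478  1.888   0.0829  0.9784 -0.7459]
[289.4299 261.2971]
[423.1489 134.0208]
[127.9373 -51.2061]
[  83.5201 -328.5339]
```

View pics/w3.png

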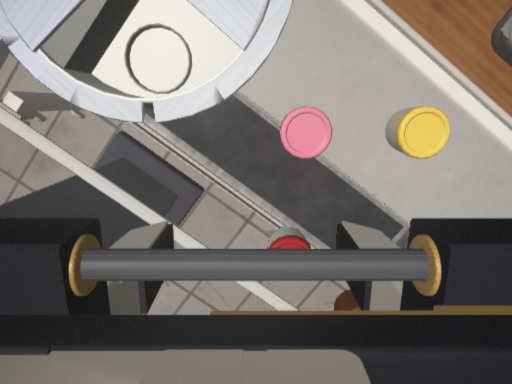

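The wrist view shows the 225° compartment ring in the window at (158,60), and the lid edges are symmetric, so the lid looks locked. Yellow is at (422,132) and red's rim at (290,245), partly hidden.

```bash
cat > loc.py <<'E'
from h import *
np.set_printoptions(precision=4,suppress=True)
# pot lid-top centre from fixed cams: lid blob ~ top disc + short visible side; use z .040
def pots():
    a=cap('top');b=cap('scene');o={}
    for col in('red','yellow','green'):
        best=[]
        for c,z in((a,.040),(b,.040)):
            for p,n in blobs(c,col,25,smin=90,vmin=40):
                X=ray(c,*p,z)
                if .3<X[0]<.7 and -.52<X[1]<.2: best.append((c is a,np.round(X[:2],4).tolist(),n))
        o[col]=best
    return o
if __name__=='__main__':
    for k,v in pots().items():print(k,v)
E
python3 - <<'E'
from loc import *
for k,v in pots().items():print(k,v)
a=cap('wrist'); c=np.array([.555,-.0045])
p=ray(a,158,60,.016);d=p[:2]-c;print('comp',p,np.linalg.norm(d),np.degrees(np.arctan2(d[1],d[0])))
print('yel',ray(a,422.5,132,.042), 'pink',ray(a,306,132,.042))
y=near(a,'red',290,245,40,mina=3);print(y)
E
```

```text
red [(True, [0.6882, 0.0554], 43), (True, [0.421, -0.2614], 91), (False, [0.673, 0.1229], 61), (False, [0.5185, -0.2228], 98), (False, [0.4217, -0.2645], 221)]
yellow [(False, [0.5929, -0.2835], 183)]
green [(True, [0.5174, -0.4007], 76), (False, [0.5171, -0.4044], 214)]
comp [ 0.5022 -0.0433  0.016 ] 0.06550677710493068 -143.67230824208104
yel [ 0.5981 -0.2751  0.042 ] pink [ 0.534  -0.1911  0.042 ]
([290.8, 244.6], 204)
```

>>> {"method": "drive_tool", "body": {"series": [{"slide": [-16,-27,0],"spin": 0,"hand": 80},{"slide": [-16,-27,0],"spin": 0,"hand": 80},{"slide": [-15.5,-27,0],"spin": 0,"hand": 80},{"slide": [0,0,-35],"spin": 0,"hand": 80},{"slide": [0,0,-40],"spin": 0,"hand": 80},{"slide": [0,0,-20],"spin": 0,"hand": 80},{"slide": [0,0,0],"spin": 0,"hand": 80},{"slide": [0,0,0],"spin": 0,"hand": 80}]}}

```text
time_s: 7.98
eef_pos: [0.4227, -0.2599, 0.0959]
orientation: [-2.974, -1.007, 0.002]
force: [0.2, -0.4, 0.9]
finger_gap: 0.0805
grasp_force: 0.0
```

Run:
```python
from loc import *
a=cap('wrist','w4.png');s=get_state();print(s['eef_pos'],s['force'],s['joint_positions'])
print(blobs(a,'red',50),proj(a,[.4215,-.263,.042]))
g=near(a,'red',*proj(a,[.4215,-.263,.042]),60)
if g: print(ray(a,*g[0],.041))
```

```text
[ 0.4236 -0.2605  0.0972] [ 0.4009 -0.1889  1.3487] [ 0.5951  0.3904 -0.194   2.0119  0.1075  0.7483 -0.5815]
[([257.4, 206.1], 3688)] [255.6663 211.9628]
[ 0.4252 -0.2616  0.041 ]
```

View pics/w4.png

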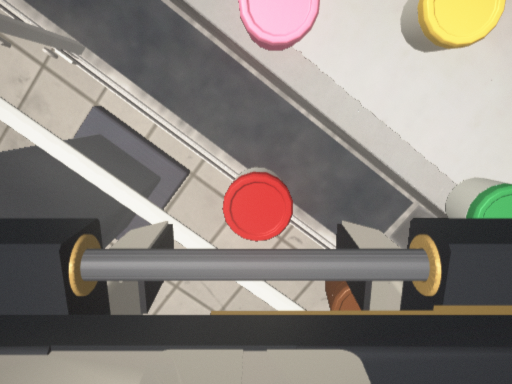

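Run:
```python
from loc import *
a=cap('wrist');R=np.array(a['R']);t=np.array(a['t'])
for n,u,v,w in(('red',258,206,70),('pink',278,8,79),('yel',461,5,85)):
    X=ray(a,u,v,.042);print(n,X,'pred dia',a['fx']*.048/(R@X+t)[2],'seen',w)
```

```text
red [ 0.4265 -0.2626  0.042 ] pred dia 71.84196158756093 seen 70
pink [ 0.5289 -0.1986  0.042 ] pred dia 82.40742038482881 seen 79
yel [ 0.5948 -0.2822  0.042 ] pred dia 82.52986817427451 seen 85
```

>>> {"method": "drive_tool", "body": {"series": [{"slide": [0.5,-2,-26],"spin": 0,"hand": 80},{"slide": [0,0,-25],"spin": 0,"hand": 80},{"slide": [0,0,-16],"spin": 0,"hand": 80},{"slide": [0,0,0],"spin": 0,"hand": 80},{"slide": [0,0,0],"spin": 0,"hand": 40},{"slide": [0,0,0],"spin": 0,"hand": 40},{"slide": [0,0,0],"spin": 0,"hand": 40},{"slide": [0,0,0],"spin": 0,"hand": 40}]}}

```text
time_s: 8.75
eef_pos: [0.4238, -0.2636, 0.0308]
orientation: [2.975, 1.004, 0.003]
force: [-0.0, -0.2, 0.1]
finger_gap: 0.0579
grasp_force: 0.0
```

>>> {"method": "drive_tool", "body": {"series": [{"slide": [0,0,0],"spin": 0,"hand": 40},{"slide": [0,0,0],"spin": 0,"hand": 40},{"slide": [0,0,0],"spin": 0,"hand": 40},{"slide": [0,0,15],"spin": 0,"hand": 40},{"slide": [0,0,30],"spin": 0,"hand": 40},{"slide": [0,0,35],"spin": 0,"hand": 40},{"slide": [0,0,0],"spin": 0,"hand": 40},{"slide": [0,0,0],"spin": 0,"hand": 40}]}}

```text
time_s: 9.42
eef_pos: [0.424, -0.2639, 0.1111]
orientation: [2.974, 1.003, 0.004]
force: [0.0, -0.9, -1.9]
finger_gap: 0.0469
grasp_force: 30.0
```

Run:
```python
from loc import *
s=get_state()
for k in('eef_pos','force','finger_gap','grasp_force'):print(k,s[k])
for k,v in pots().items():print(k,v)
a=cap('wrist');g=near(a,'red',257,215,60);print(g,[ray(a,*g[0],z) for z in(.1,.11,.12)])
```

```text
eef_pos [ 0.424  -0.2639  0.1111]
force [ 0.0283 -0.9296 -1.8818]
finger_gap 0.04688562133214489
grasp_force 29.999729096889496
red [(True, [0.6882, 0.0554], 43), (False, [0.6729, 0.1235], 60), (False, [0.4358, -0.2069], 188)]
yellow [(True, [0.5924, -0.2809], 83), (False, [0.5928, -0.2838], 184)]
green [(False, [0.5171, -0.4044], 214)]
([254.3, 225.2], 4226) [array([ 0.426 , -0.2613,  0.1   ]), array([ 0.4289, -0.2591,  0.11  ]), array([ 0.4318, -0.2569,  0.12  ])]
```

>>> {"method": "drive_tool", "body": {"series": [{"slide": [5,10,15],"spin": 0,"hand": 40},{"slide": [10,31,5],"spin": 0,"hand": 40},{"slide": [10,31,0],"spin": 0,"hand": 40},{"slide": [12,35,0],"spin": 0,"hand": 40},{"slide": [12,35,0],"spin": 0,"hand": 40},{"slide": [12,35,0],"spin": 0,"hand": 40},{"slide": [10,25,0],"spin": 0,"hand": 40},{"slide": [4.4,15,0],"spin": 0,"hand": 40}]}}

```text
time_s: 10.23
eef_pos: [0.4986, -0.042, 0.1282]
orientation: [-2.973, -1.01, 0.001]
force: [0.7, 0.3, -1.2]
finger_gap: 0.0465
grasp_force: 30.0
```

>>> {"method": "drive_tool", "body": {"series": [{"slide": [0,0,-20],"spin": 0,"hand": 40},{"slide": [0,0,-15],"spin": 0,"hand": 40},{"slide": [0,0,0],"spin": 0,"hand": 40},{"slide": [0,0,0],"spin": 0,"hand": 40},{"slide": [0,0,0],"spin": 0,"hand": 40},{"slide": [0,0,0],"spin": 0,"hand": 40},{"slide": [0,0,0],"spin": 0,"hand": 40},{"slide": [0,0,0],"spin": 0,"hand": 40}]}}

```text
time_s: 10.9
eef_pos: [0.4986, -0.0464, 0.095]
orientation: [2.976, 1.004, 0.002]
force: [0.1, -0.1, -1.1]
finger_gap: 0.0467
grasp_force: 30.0
```

Run:
```python
from loc import *
s=get_state()
for k in('eef_pos','force','finger_gap','grasp_force'):print(k,s[k])
cap('wrist','w5.png')
```

```text
eef_pos [ 0.4986 -0.0464  0.095 ]
force [ 0.1059 -0.1336 -1.1138]
finger_gap 0.04674652676276714
grasp_force 29.999893605709076
```

View pics/w5.png

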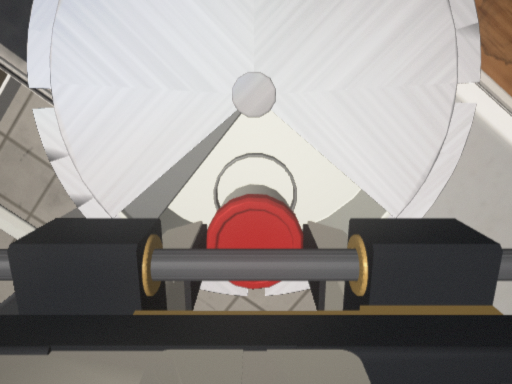

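The wrist view shows the held pot (255,240) in front of compartment ring (256,190), with the axle cap at (254,94), all in line. Only the radial distance needs checking.

Run:
```python
from loc import *
a=cap('wrist')
c=ray(a,254,94,.072);r=ray(a,256,187,.016);print(c,r,np.linalg.norm((r-c)[:2]));
print(proj(a,[.4994,-.047,.016]),proj(a,[.555,-.0045,.072]), 'pot top expected', ray(a,255,240,.106))
```

```text
[ 0.5563 -0.0034  0.072 ] [ 0.5065 -0.043   0.016 ] 0.0636818993865765
[254.4135 197.6475] [254.2086  97.4229] pot top expected [ 0.5022 -0.0451  0.106 ]
```

>>> {"method": "drive_tool", "body": {"series": [{"slide": [0,0,-20],"spin": 0,"hand": 40},{"slide": [0,0,-20],"spin": 0,"hand": 40},{"slide": [0,0,-12],"spin": 0,"hand": 40},{"slide": [0,0,-5],"spin": 0,"hand": 40},{"slide": [0,0,0],"spin": 0,"hand": 40},{"slide": [0,0,0],"spin": 0,"hand": 40},{"slide": [0,0,0],"spin": 0,"hand": 40},{"slide": [0,0,0],"spin": 0,"hand": 40}]}}

```text
time_s: 11.67
eef_pos: [0.4988, -0.0462, 0.0381]
orientation: [2.976, 1.004, 0.002]
force: [-0.5, 0.3, -0.5]
finger_gap: 0.0467
grasp_force: 30.0
```

>>> {"method": "drive_tool", "body": {"series": [{"slide": [0,0,-0.7],"spin": 0,"hand": 60},{"slide": [0,0,0],"spin": 0,"hand": 60},{"slide": [0,0,0],"spin": 0,"hand": 60},{"slide": [0,0,0],"spin": 0,"hand": 60},{"slide": [0,0,20],"spin": 0,"hand": 60},{"slide": [0,0,30],"spin": 0,"hand": 60},{"slide": [0,0,40],"spin": 0,"hand": 60},{"slide": [0,0,30],"spin": 0,"hand": 60}]}}

```text
time_s: 12.33
eef_pos: [0.4983, -0.046, 0.159]
orientation: [-2.977, -1.005, -0.001]
force: [1.6, 0.2, -0.2]
finger_gap: 0.0602
grasp_force: 0.0
```

>>> {"method": "drive_tool", "body": {"series": [{"slide": [25,19,0],"spin": 0,"hand": 60},{"slide": [25,19,0],"spin": 0,"hand": 60},{"slide": [25,19,0],"spin": 0,"hand": 60},{"slide": [25,19,0],"spin": 0,"hand": 60},{"slide": [25,19,0],"spin": 0,"hand": 60},{"slide": [24.5,18.4,0],"spin": 0,"hand": 60},{"slide": [0,0,0],"spin": 0,"hand": 60},{"slide": [0,0,0],"spin": 0,"hand": 60}]}}

```text
time_s: 13.0
eef_pos: [0.6482, 0.069, 0.1561]
orientation: [-2.975, -1.008, 0.0]
force: [-0.1, -2.2, -0.1]
finger_gap: 0.0602
grasp_force: 0.0
```

Run:
```python
from loc import *
s=get_state()
for k in('eef_pos','force','finger_gap','joint_positions'):print(k,s[k])
b=cap('scene');i=b['pixels'][150:260,190:320,::-1]
w=cap('wrist');print(near(w,'red',*proj(w,[.6487,.0672,.1]),60),proj(w,[.6487,.0672,.107]))
cv2.imwrite('pics/s6.png',np.hstack([cv2.resize(i,(454,384),interpolation=cv2.INTER_CUBIC),w['pixels'][:,80:420,::-1]]))
```

```text
eef_pos [0.6482 0.069  0.1561]
force [-0.1418 -2.1743 -0.1158]
finger_gap 0.060178367482030495
joint_positions [-0.0119  0.5514 -0.2693  1.5615  0.1603  1.0508 -1.2406]
([252.7, 203.7], 882) [254.4776 208.8563]
```

View pics/s6.png

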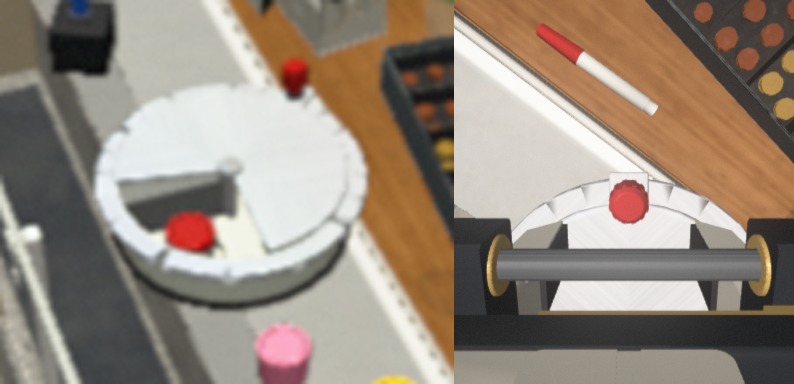

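Red sits upright in its compartment, and the knob is straight ahead at (628,203). Next turn.

>>> {"method": "drive_tool", "body": {"series": [{"slide": [0,-1.5,-30],"spin": 0,"hand": 60},{"slide": [0,0,-31],"spin": 0,"hand": 60},{"slide": [0,0,0],"spin": 0,"hand": 20},{"slide": [0,0,0],"spin": 0,"hand": 20},{"slide": [0,0,0],"spin": 0,"hand": 20},{"slide": [0,0,0],"spin": 0,"hand": 20},{"slide": [0,0,0],"spin": 0,"hand": 20},{"slide": [0,0,0],"spin": 0,"hand": 20}]}}

```text
time_s: 13.77
eef_pos: [0.6479, 0.067, 0.0973]
orientation: [-2.975, -1.005, -0.003]
force: [-5.0, 5.1, 7.8]
finger_gap: 0.0247
grasp_force: 22.3
```

>>> {"method": "drive_tool", "body": {"series": [{"slide": [0,0,0],"spin": 0,"hand": 20},{"slide": [0,0,0],"spin": 0,"hand": 20},{"slide": [0,0,0],"spin": 0,"hand": 20},{"slide": [0,0,4],"spin": 0,"hand": 20},{"slide": [0,0,4],"spin": 0,"hand": 20},{"slide": [0,0,4],"spin": 0,"hand": 20},{"slide": [0,0,0],"spin": 0,"hand": 20},{"slide": [0,0,0],"spin": 0,"hand": 20}]}}

```text
time_s: 14.43
eef_pos: [0.6483, 0.0657, 0.108]
orientation: [2.977, 1.004, 0.002]
force: [4.2, 3.0, -6.0]
finger_gap: 0.0239
grasp_force: 30.0
```

>>> {"method": "drive_tool", "body": {"series": [{"slide": [-10.1,11.6,0],"spin": 0,"hand": 20},{"slide": [-11.6,10.2,0],"spin": 0,"hand": 20},{"slide": [-12.8,8.6,0],"spin": 0,"hand": 20},{"slide": [-13.9,6.8,0],"spin": 0,"hand": 20},{"slide": [-14.6,5,0],"spin": 0,"hand": 20},{"slide": [-15.1,3.1,0],"spin": 0,"hand": 20},{"slide": [-15.4,1,0],"spin": 0,"hand": 20},{"slide": [-15.4,-1,0],"spin": 0,"hand": 20}]}}

```text
time_s: 15.1
eef_pos: [0.5376, 0.1125, 0.1075]
orientation: [-2.975, -1.006, 0.0]
force: [-0.0, 5.1, -6.0]
finger_gap: 0.0235
grasp_force: 30.0
```

>>> {"method": "drive_tool", "body": {"series": [{"slide": [-15.1,-3,0],"spin": 0,"hand": 20},{"slide": [-14.7,-4.9,0],"spin": 0,"hand": 20},{"slide": [-13.8,-6.8,0],"spin": 0,"hand": 20},{"slide": [-12.9,-8.6,0],"spin": 0,"hand": 20},{"slide": [0,0,0],"spin": 0,"hand": 20},{"slide": [0,0,0],"spin": 0,"hand": 20},{"slide": [0,0,0],"spin": 0,"hand": 20},{"slide": [0,0,0],"spin": 0,"hand": 20}]}}

```text
time_s: 15.77
eef_pos: [0.4803, 0.088, 0.1071]
orientation: [-2.976, -1.005, 0.005]
force: [-4.1, 5.2, -5.5]
finger_gap: 0.0239
grasp_force: 30.0
```

>>> {"method": "drive_tool", "body": {"series": [{"slide": [1,3,0],"spin": 0,"hand": 20},{"slide": [0,0,0],"spin": 0,"hand": 20},{"slide": [0,0,0],"spin": 0,"hand": 20},{"slide": [0,0,-4],"spin": 0,"hand": 20},{"slide": [0,0,-4],"spin": 0,"hand": 20},{"slide": [0,0,-3],"spin": 0,"hand": 20},{"slide": [0,0,0],"spin": 0,"hand": 20},{"slide": [0,0,0],"spin": 0,"hand": 20}]}}

```text
time_s: 16.43
eef_pos: [0.4828, 0.0902, 0.0972]
orientation: [2.976, 1.004, -0.002]
force: [-7.5, -1.0, 10.9]
finger_gap: 0.0238
grasp_force: 30.0
```

>>> {"method": "drive_tool", "body": {"series": [{"slide": [0,0,0],"spin": 0,"hand": 60},{"slide": [0,0,0],"spin": 0,"hand": 60},{"slide": [0,0,0],"spin": 0,"hand": 60},{"slide": [0,0,0],"spin": 0,"hand": 60},{"slide": [0,0,20],"spin": 0,"hand": 60},{"slide": [0,0,35],"spin": 0,"hand": 60},{"slide": [0,0,40],"spin": 0,"hand": 60},{"slide": [0,-35,0],"spin": 0,"hand": 60}]}}

```text
time_s: 17.1
eef_pos: [0.4874, 0.0632, 0.1987]
orientation: [-2.97, -1.017, -0.02]
force: [3.0, 0.7, 0.6]
finger_gap: 0.0595
grasp_force: 0.0
```

>>> {"method": "drive_tool", "body": {"series": [{"slide": [0,-40,0],"spin": 0,"hand": 60},{"slide": [0,-40,0],"spin": 0,"hand": 60},{"slide": [0,-35,0],"spin": 1,"hand": 70},{"slide": [20,-30,0],"spin": 1,"hand": 80},{"slide": [20,-20,0],"spin": 1,"hand": 80},{"slide": [20,0,0],"spin": 1,"hand": 80},{"slide": [0,0,0],"spin": 1,"hand": 80},{"slide": [0,0,0],"spin": 0,"hand": 80}]}}

```text
time_s: 17.77
eef_pos: [0.5442, -0.1099, 0.1913]
orientation: [-2.612, -1.746, -0.001]
force: [-0.1, 1.4, 0.6]
finger_gap: 0.0803
grasp_force: 0.0
```

Run:
```python
from loc import *
s=get_state()
for k in('eef_pos','force','finger_gap','joint_positions'):print(k,s[k])
w=cap('wrist');b=cap('scene');a=cap('top');k=[.4834,.0892,.093]
A=near(a,'red',*proj(a,k),12,smin=120);B=near(b,'red',*proj(b,k),12,smin=120);print(A,B)
if A and B: r=tri([(a,A[0]),(b,B[0])]);print(r.x,r.fun)
print('orig knob fit z was .0944')
for q,v in pots().items():print(q,v)
cv2.imwrite('pics/s7.png',np.hstack([cv2.resize(b['pixels'][150:260,190:290,::-1],(350,384),interpolation=cv2.INTER_CUBIC),w['pixels'][:,40:480,::-1]]))
```

```text
eef_pos [ 0.5442 -0.1099  0.1913]
force [-0.1473  1.4481  0.5844]
finger_gap 0.08030430056963295
joint_positions [ 0.3379  0.3727 -0.3126  1.7647  0.131   1.0243 -0.4152]
([236.8, 203.4], 37) ([225.0, 179.2], 53)
[0.483  0.0899 0.0934] [ 0.0333  0.0487  0.0369 -0.0348]
orig knob fit z was .0944
red [(True, [0.516, 0.0785], 42), (False, [0.6734, 0.1164], 25), (False, [0.4985, 0.1465], 60), (False, [0.5181, -0.2215], 101)]
yellow [(True, [0.5924, -0.2809], 83), (False, [0.593, -0.2839], 182)]
green [(False, [0.5171, -0.4044], 215)]
```

View pics/s7.png

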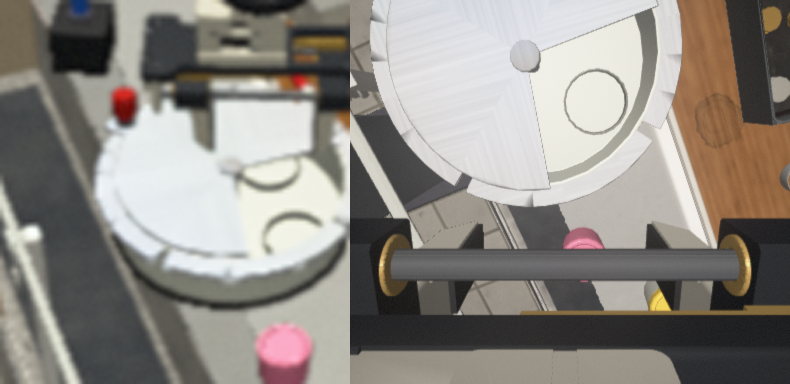

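The ring (595,100) is centred in the window, and the knob fit at z≈0.093 means the pin is in. Next is yellow, so I'll check its distance to the white lip.

Run:
```python
from loc import *
i=cv2.imread('pics/w1.png')
class C(dict):pass
R=np.array([[ 0.3547,-0.935,-0.0007],[-0.9066,-0.3441,0.2443],[-0.2286,-0.086,-0.9697]]);t=-R@np.array([.6256,-.1397,.415])
c=dict(R=R,t=t,fx=342.5,fy=342.5,cx=256,cy=192)
for z in(0,.04):print(z,ray(c,250,75,z),ray(c,430,145,z),ray(c,500,172,z))
print('yel',ray(c,364,177,.042))
```

```text
0 [ 0.6551 -0.1208  0.    ] [ 0.657  -0.3522  0.    ] [ 0.658  -0.4483  0.    ]
0.04 [ 0.6522 -0.1227  0.04  ] [ 0.654  -0.3317  0.04  ] [ 0.6549 -0.4185  0.04  ]
yel [ 0.5963 -0.2788  0.042 ]
```

>>> {"method": "drive_tool", "body": {"series": [{"slide": [8,-30,0],"spin": -1,"hand": 66},{"slide": [8,-30,0],"spin": -1,"hand": 66},{"slide": [8,-30,0],"spin": -1,"hand": 66},{"slide": [8,-30,0],"spin": -1,"hand": 66},{"slide": [9,-26,0],"spin": -1,"hand": 66},{"slide": [9.3,-25.6,-30],"spin": 0,"hand": 66},{"slide": [0,0,-35],"spin": 0,"hand": 66},{"slide": [0,0,-20],"spin": 0,"hand": 66}]}}

```text
time_s: 18.68
eef_pos: [0.5921, -0.2826, 0.1037]
orientation: [-2.978, -0.998, 0.004]
force: [-0.8, 0.4, -0.2]
finger_gap: 0.0657
grasp_force: 0.0
```

Run:
```python
from loc import *
s=get_state();print(s['eef_pos'],s['force'],s['finger_gap'])
a=cap('wrist');g=near(a,'yellow',256,210,70,smin=100);print(g)
if g: print(ray(a,*g[0],.041))
```

```text
[ 0.5921 -0.2826  0.1037] [-0.7694  0.4419 -0.2036] 0.0656960235811617
([255.3, 198.7], 3103)
[ 0.596  -0.2815  0.041 ]
```

>>> {"method": "drive_tool", "body": {"series": [{"slide": [1.5,0.5,-30],"spin": 0,"hand": 66},{"slide": [0,0,-28],"spin": 0,"hand": 66},{"slide": [0,0,-15],"spin": 0,"hand": 66},{"slide": [0,0,0],"spin": 0,"hand": 66},{"slide": [0,0,0],"spin": 0,"hand": 40},{"slide": [0,0,0],"spin": 0,"hand": 40},{"slide": [0,0,0],"spin": 0,"hand": 40},{"slide": [0,0,0],"spin": 0,"hand": 40}]}}

```text
time_s: 19.4
eef_pos: [0.5964, -0.2808, 0.0358]
orientation: [2.975, 1.004, 0.004]
force: [0.7, -0.9, 19.2]
finger_gap: 0.0439
grasp_force: 12.0
```

>>> {"method": "drive_tool", "body": {"series": [{"slide": [0,0,0],"spin": 0,"hand": 40},{"slide": [0,0,0],"spin": 0,"hand": 40},{"slide": [0,0,20],"spin": 0,"hand": 40},{"slide": [0,0,35],"spin": 0,"hand": 40},{"slide": [0,0,40],"spin": 1,"hand": 40},{"slide": [0,0,5],"spin": 1,"hand": 40},{"slide": [0,0,0],"spin": 1,"hand": 40},{"slide": [0,0,0],"spin": 1,"hand": 40}]}}

```text
time_s: 20.07
eef_pos: [0.5961, -0.2809, 0.1363]
orientation: [2.696, 1.606, 0.003]
force: [-0.9, 0.6, 0.0]
finger_gap: 0.0401
grasp_force: 0.0
```

Run:
```python
from loc import *
w=cap('wrist');b=cap('scene');s=get_state();print(s['eef_pos'],s['force'],s['finger_gap'])
for q,v in pots().items():print(q,v)
g=blobs(w,'yellow',100,smin=100);print(g,[ray(w,*x[0],.041) for x in g])
cv2.imwrite('pics/s8.png',np.hstack([cv2.resize(b['pixels'][200:320,230:340,::-1],(352,384),interpolation=cv2.INTER_CUBIC),w['pixels'][:,40:480,::-1]]))
```

```text
[ 0.5953 -0.2807  0.135 ] [0.6459 0.0425 0.3295] 0.03977205466315224
red [(True, [0.516, 0.0785], 42), (False, [0.6725, 0.1225], 31), (False, [0.4986, 0.147], 59), (False, [0.5183, -0.2232], 95)]
yellow [(True, [0.5921, -0.2803], 83), (False, [0.5935, -0.283], 179)]
green [(True, [0.5223, -0.3932], 40), (False, [0.5171, -0.4044], 214)]
[([252.1, 191.7], 2506)] [array([ 0.5961, -0.2807,  0.041 ])]
```

View pics/s8.png

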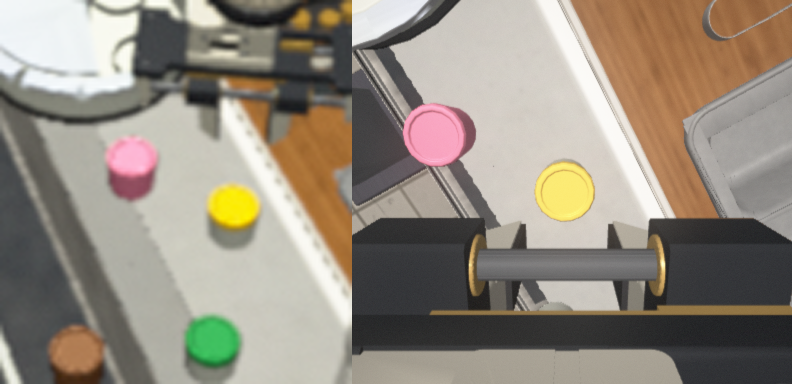

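Run:
```python
from loc import *
w=cap('wrist');a=cap('top');b=cap('scene')
A=near(a,'yellow',*proj(a,[.594,-.281,.04]),12,smin=100);B=near(b,'yellow',*proj(b,[.594,-.281,.04]),12,smin=100);W=near(w,'yellow',252,192,20,smin=100)
for n,o in(('all',[(a,A[0]),(b,B[0]),(w,W[0])]),('ab',[(a,A[0]),(b,B[0])]),('aw',[(a,A[0]),(w,W[0])]),('bw',[(b,B[0]),(w,W[0])])):
    r=tri(o);print(n,r.x,np.round(r.fun,1))
print('lip near edge z0,.02',ray(w,308,191,0),ray(w,308,191,.02),'pot edge',ray(w,282,191,.042))
```

```text
all [ 0.5955 -0.2817  0.0369] [-0.2 -0.1  0.5  0.1 -0.1  0. ]
ab [ 0.594  -0.2815  0.038 ] [-0. -0. -0.  0.]
aw [ 0.5954 -0.282   0.0357] [-0.1  0.   0.   0. ]
bw [ 0.5955 -0.2816  0.0371] [ 0.5  0.  -0.1 -0. ]
lip near edge z0,.02 [ 0.6342 -0.3126  0.    ] [ 0.6338 -0.3066  0.02  ] pot edge [ 0.6157 -0.2903  0.042 ]
```

The white lip's near edge is at x≈0.634, so a finger tip came down on it. I'll retry with the fingers parallel to the lip.

>>> {"method": "drive_tool", "body": {"series": [{"slide": [0,-0.5,0],"spin": -1.1,"hand": 72},{"slide": [0,0,0],"spin": -1.1,"hand": 72},{"slide": [0,0,0],"spin": -1.1,"hand": 72},{"slide": [0,0,0],"spin": -1.1,"hand": 72},{"slide": [0,0,0],"spin": -1.1,"hand": 72},{"slide": [0,0,0],"spin": -1.1,"hand": 72},{"slide": [0,0,-10],"spin": -1.2,"hand": 72},{"slide": [0,0,-20],"spin": -1.2,"hand": 72}]}}

```text
time_s: 21.08
eef_pos: [0.597, -0.2815, 0.1058]
orientation: [3.134, 0.19, 0.007]
force: [0.4, -0.3, 0.8]
finger_gap: 0.072
grasp_force: 0.0
```

>>> {"method": "drive_tool", "body": {"series": [{"slide": [0,0,-30],"spin": 0,"hand": 72},{"slide": [0,0,-30],"spin": 0,"hand": 72},{"slide": [0,0,-14],"spin": 0,"hand": 72},{"slide": [0,0,0],"spin": 0,"hand": 72},{"slide": [0,0,0],"spin": 0,"hand": 72},{"slide": [0,0,0],"spin": 0,"hand": 40},{"slide": [0,0,0],"spin": 0,"hand": 40},{"slide": [0,0,0],"spin": 0,"hand": 40}]}}

```text
time_s: 21.75
eef_pos: [0.5961, -0.2813, 0.0313]
orientation: [3.134, 0.201, 0.004]
force: [-0.7, 0.8, 0.7]
finger_gap: 0.0567
grasp_force: 0.0
```

>>> {"method": "drive_tool", "body": {"series": [{"slide": [0,0,0],"spin": 0,"hand": 40},{"slide": [0,0,0],"spin": 0,"hand": 40},{"slide": [0,0,0],"spin": 0,"hand": 40},{"slide": [0,0,0],"spin": 0,"hand": 40},{"slide": [0,0,0],"spin": 0,"hand": 40},{"slide": [0,0,0],"spin": 0,"hand": 40},{"slide": [0,0,0],"spin": 0,"hand": 40},{"slide": [0,0,0],"spin": 0,"hand": 40}]}}

```text
time_s: 22.42
eef_pos: [0.5957, -0.2811, 0.0307]
orientation: [3.134, 0.202, 0.002]
force: [-1.3, 0.4, 6.9]
finger_gap: 0.0464
grasp_force: 30.0
```

>>> {"method": "drive_tool", "body": {"series": [{"slide": [0,0,20],"spin": 0,"hand": 40},{"slide": [0,0,35],"spin": 0,"hand": 40},{"slide": [0,0,40],"spin": 1,"hand": 40},{"slide": [0,15,0],"spin": 1.1,"hand": 40},{"slide": [0,15,0],"spin": 1.1,"hand": 40},{"slide": [0,15,0],"spin": 1.1,"hand": 40},{"slide": [0,15,0],"spin": 1.1,"hand": 40},{"slide": [0,15,0],"spin": 1.1,"hand": 40}]}}

```text
time_s: 23.08
eef_pos: [0.5948, -0.2052, 0.1248]
orientation: [2.884, 1.245, -0.0]
force: [-0.6, 0.7, -1.3]
finger_gap: 0.0468
grasp_force: 30.0
```

>>> {"method": "drive_tool", "body": {"series": [{"slide": [0,15,0],"spin": 1.1,"hand": 40},{"slide": [0,15,0],"spin": 1.1,"hand": 40},{"slide": [0,15,0],"spin": 1.1,"hand": 40},{"slide": [0,15,0],"spin": 1.1,"hand": 40},{"slide": [0,15,0],"spin": 1.1,"hand": 40},{"slide": [0,15,0],"spin": 1.1,"hand": 40},{"slide": [0,15,0],"spin": 1.1,"hand": 40},{"slide": [0,15,0],"spin": 1.1,"hand": 40}]}}

```text
time_s: 23.75
eef_pos: [0.5948, -0.0853, 0.1247]
orientation: [-2.03, -2.397, 0.0]
force: [-0.2, -0.0, -1.1]
finger_gap: 0.0467
grasp_force: 30.0
```

>>> {"method": "drive_tool", "body": {"series": [{"slide": [0,15,0],"spin": 1.1,"hand": 40},{"slide": [1,12,0],"spin": 1.1,"hand": 40},{"slide": [0,0,0],"spin": 1.1,"hand": 40},{"slide": [0,0,0],"spin": 1.4,"hand": 40},{"slide": [0,0,0],"spin": 0,"hand": 40},{"slide": [0,0,0],"spin": 0,"hand": 40},{"slide": [0,0,0],"spin": 0,"hand": 40},{"slide": [0,0,0],"spin": 0,"hand": 40}]}}

```text
time_s: 24.42
eef_pos: [0.596, -0.0591, 0.1247]
orientation: [1.428, 2.798, -0.0]
force: [0.4, -0.2, -1.4]
finger_gap: 0.0465
grasp_force: 30.0
```

Run:
```python
from loc import *
s=get_state();print(s['eef_pos'],s['orientation'],s['finger_gap'],s['grasp_force'],s['joint_positions'])
o=s['orientation'];print('closing',np.degrees(2*np.arctan2(o[1],o[0]))-90)
```

```text
[ 0.596  -0.0591  0.1247] [ 1.4275  2.7984 -0.0002] 0.046545402471919455 29.99990075826645 [ 0.3921  0.5526 -0.5577  1.7164  0.3434  0.9714  0.3324]
closing 35.946309709855726
```

>>> {"method": "drive_tool", "body": {"series": [{"slide": [1,0,-25],"spin": 0.2,"hand": 40},{"slide": [0,0,-25],"spin": 0,"hand": 40},{"slide": [0,0,-20],"spin": 0,"hand": 40},{"slide": [0,0,-12],"spin": 0,"hand": 40},{"slide": [0,0,-5],"spin": 0,"hand": 40},{"slide": [0,0,0],"spin": 0,"hand": 40},{"slide": [0,0,0],"spin": 0,"hand": 40},{"slide": [0,0,0],"spin": 0,"hand": 40}]}}

```text
time_s: 25.08
eef_pos: [0.5978, -0.0588, 0.0385]
orientation: [1.394, 2.814, 0.001]
force: [0.1, 0.3, -1.2]
finger_gap: 0.047
grasp_force: 30.0
```

>>> {"method": "drive_tool", "body": {"series": [{"slide": [0,0,-1],"spin": 0,"hand": 60},{"slide": [0,0,0],"spin": 0,"hand": 60},{"slide": [0,0,0],"spin": 0,"hand": 60},{"slide": [0,0,0],"spin": 0,"hand": 60},{"slide": [0,0,20],"spin": 0,"hand": 60},{"slide": [0,0,30],"spin": 0,"hand": 60},{"slide": [0,0,40],"spin": 0,"hand": 60},{"slide": [0,0,30],"spin": 0,"hand": 60}]}}

```text
time_s: 25.75
eef_pos: [0.5974, -0.0585, 0.1592]
orientation: [1.393, 2.815, 0.001]
force: [1.6, 0.6, 0.4]
finger_gap: 0.0596
grasp_force: 0.0
```

>>> {"method": "drive_tool", "body": {"series": [{"slide": [-19,25,0],"spin": 0,"hand": 60},{"slide": [-19,25,0],"spin": 0,"hand": 60},{"slide": [-19,25,0],"spin": 0,"hand": 60},{"slide": [-19,25,0],"spin": 0,"hand": 60},{"slide": [-19,25,0],"spin": 0,"hand": 60},{"slide": [-19.5,24,0],"spin": 0,"hand": 60},{"slide": [0,0,0],"spin": 0,"hand": 60},{"slide": [0,0,0],"spin": 0,"hand": 60}]}}

```text
time_s: 26.42
eef_pos: [0.4819, 0.0916, 0.1572]
orientation: [1.388, 2.817, 0.0]
force: [0.2, -0.1, 0.9]
finger_gap: 0.0597
grasp_force: 0.0
```

Run:
```python
from loc import *
s=get_state();print(s['eef_pos'],s['finger_gap'],s['joint_positions'])
w=cap('wrist');b=cap('scene')
print(near(w,'red',*proj(w,[.4831,.09,.107]),60),proj(w,[.4831,.09,.107]))
cv2.imwrite('pics/s9.png',np.hstack([cv2.resize(b['pixels'][150:260,190:290,::-1],(350,384),interpolation=cv2.INTER_CUBIC),w['pixels'][:,40:480,::-1]]))
for q,v in pots().items():print(q,v)
```

```text
[0.4819 0.0916 0.1572] 0.059730160209498055 [ 0.2185  0.3659 -0.6558  1.9358  0.2764  0.929   0.0827]
([256.5, 206.2], 982) [252.9895 209.3305]
red [(True, [0.516, 0.0785], 42), (False, [0.6725, 0.1225], 31), (False, [0.4985, 0.1465], 60), (False, [0.5191, -0.2182], 116)]
yellow [(True, [0.6054, -0.0649], 64), (False, [0.5995, -0.0569], 122)]
green [(False, [0.5171, -0.4044], 215)]
```

View pics/s9.png

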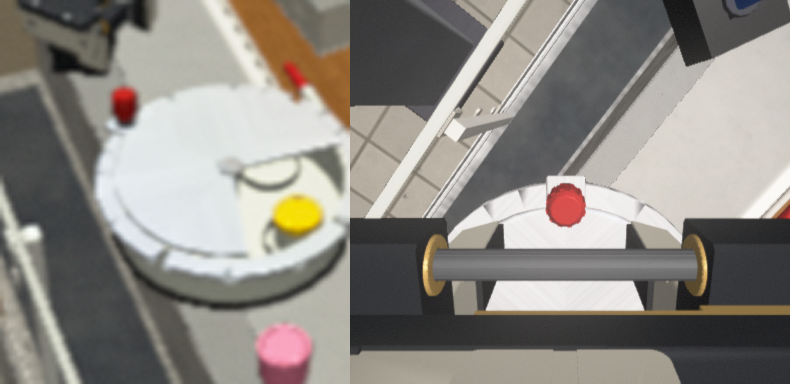

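Yellow is upright in its compartment, and the knob is under the gripper at (566,205).

Run:
```python
from loc import *
a=cap('top');b=cap('scene')
A=near(a,'yellow',*proj(a,[.598,-.06,.045]),12,smin=90);B=near(b,'yellow',*proj(b,[.598,-.06,.045]),12,smin=90)
print(tri([(a,A[0]),(b,B[0])]).x,'expect .5973 -.0593 ~.043')
```

```text
[ 0.5982 -0.0627  0.0473] expect .5973 -.0593 ~.043
```

>>> {"method": "drive_tool", "body": {"series": [{"slide": [1,-1.5,-30],"spin": 0,"hand": 60},{"slide": [0,0,-31],"spin": 0,"hand": 60},{"slide": [0,0,0],"spin": 0,"hand": 20},{"slide": [0,0,0],"spin": 0,"hand": 20},{"slide": [0,0,0],"spin": 0,"hand": 20},{"slide": [0,0,0],"spin": 0,"hand": 20},{"slide": [0,0,0],"spin": 0,"hand": 20},{"slide": [0,0,0],"spin": 0,"hand": 20}]}}

```text
time_s: 27.38
eef_pos: [0.4844, 0.0888, 0.0969]
orientation: [1.393, 2.814, 0.002]
force: [0.6, 1.0, 2.3]
finger_gap: 0.0248
grasp_force: 25.0
```

>>> {"method": "drive_tool", "body": {"series": [{"slide": [0,0,0],"spin": 0,"hand": 20},{"slide": [0,0,0],"spin": 0,"hand": 20},{"slide": [0,0,0],"spin": 0,"hand": 20},{"slide": [0,0,4],"spin": 0,"hand": 20},{"slide": [0,0,4],"spin": 0,"hand": 20},{"slide": [0,0,4],"spin": 0,"hand": 20},{"slide": [0,0,0],"spin": 0,"hand": 20},{"slide": [0,0,0],"spin": 0,"hand": 20}]}}

```text
time_s: 28.05
eef_pos: [0.4835, 0.0883, 0.1077]
orientation: [1.394, 2.815, -0.0]
force: [1.3, -1.2, -5.5]
finger_gap: 0.0241
grasp_force: 30.0
```

>>> {"method": "drive_tool", "body": {"series": [{"slide": [-11.6,-9.1,0],"spin": 0,"hand": 20},{"slide": [-10.2,-11.6,0],"spin": 0,"hand": 20},{"slide": [-8.6,-12.8,0],"spin": 0,"hand": 20},{"slide": [-6.8,-13.9,0],"spin": 0,"hand": 20},{"slide": [-5,-14.6,0],"spin": 0,"hand": 20},{"slide": [-3.1,-15.1,0],"spin": 0,"hand": 20},{"slide": [-1,-15.4,0],"spin": 0,"hand": 20},{"slide": [1,-15.4,0],"spin": 0,"hand": 20}]}}

```text
time_s: 28.72
eef_pos: [0.4388, -0.0194, 0.1079]
orientation: [1.392, 2.815, 0.002]
force: [3.5, 1.2, -6.6]
finger_gap: 0.024
grasp_force: 30.0
```

>>> {"method": "drive_tool", "body": {"series": [{"slide": [3,-15.1,0],"spin": 0,"hand": 20},{"slide": [4.9,-14.7,0],"spin": 0,"hand": 20},{"slide": [6.8,-13.8,0],"spin": 0,"hand": 20},{"slide": [8.6,-12.9,0],"spin": 0,"hand": 20},{"slide": [0,0,0],"spin": 0,"hand": 20},{"slide": [0,0,0],"spin": 0,"hand": 20},{"slide": [0,0,0],"spin": 0,"hand": 20},{"slide": [0,0,0],"spin": 0,"hand": 20}]}}

```text
time_s: 29.38
eef_pos: [0.4611, -0.0749, 0.1076]
orientation: [-1.392, -2.816, -0.0]
force: [-0.3, 0.8, -6.4]
finger_gap: 0.0241
grasp_force: 30.0
```

Nearly perfect. Lower.

>>> {"method": "drive_tool", "body": {"series": [{"slide": [0,0,-4],"spin": 0,"hand": 20},{"slide": [0,0,-4],"spin": 0,"hand": 20},{"slide": [0,0,-3.5],"spin": 0,"hand": 20},{"slide": [0,0,0],"spin": 0,"hand": 20},{"slide": [0,0,0],"spin": 0,"hand": 20},{"slide": [0,0,0],"spin": 0,"hand": 20},{"slide": [0,0,0],"spin": 0,"hand": 20},{"slide": [0,0,0],"spin": 0,"hand": 20}]}}

```text
time_s: 30.05
eef_pos: [0.4623, -0.0762, 0.0968]
orientation: [1.393, 2.814, -0.0]
force: [-0.7, -2.3, 5.6]
finger_gap: 0.0241
grasp_force: 30.0
```

>>> {"method": "drive_tool", "body": {"series": [{"slide": [0,0,0],"spin": 0,"hand": 60},{"slide": [0,0,0],"spin": 0,"hand": 60},{"slide": [0,0,0],"spin": 0,"hand": 60},{"slide": [0,0,0],"spin": 0,"hand": 60},{"slide": [0,0,20],"spin": 0,"hand": 60},{"slide": [0,0,35],"spin": 0,"hand": 60},{"slide": [0,0,40],"spin": 0,"hand": 70},{"slide": [0,-30,0],"spin": 0,"hand": 80}]}}

```text
time_s: 30.72
eef_pos: [0.4657, -0.1001, 0.1979]
orientation: [1.378, 2.814, 0.008]
force: [2.9, -0.0, -0.1]
finger_gap: 0.0691
grasp_force: 0.0
```

>>> {"method": "drive_tool", "body": {"series": [{"slide": [5,-40,0],"spin": 0,"hand": 80},{"slide": [5,-40,0],"spin": 0,"hand": 80},{"slide": [10,-40,0],"spin": 0,"hand": 80},{"slide": [10,-40,0],"spin": 0,"hand": 80},{"slide": [10,-40,0],"spin": 0,"hand": 80},{"slide": [10,-30,0],"spin": 0,"hand": 80},{"slide": [0,0,0],"spin": 0,"hand": 80},{"slide": [0,0,0],"spin": 0,"hand": 80}]}}

```text
time_s: 31.38
eef_pos: [0.5112, -0.3376, 0.1902]
orientation: [-1.398, -2.812, -0.001]
force: [-1.0, -0.1, -0.4]
finger_gap: 0.0802
grasp_force: 0.0
```

Run:
```python
from loc import *
s=get_state();print(s['eef_pos'],s['finger_gap'],s['joint_positions'])
w=cap('wrist');b=cap('scene')
g=near(w,'green',*proj(w,[.5175,-.4025,.04]),60,smin=90,vmin=40);print(g and (g,ray(w,*g[0],.041)))
k=[.4611,-.0754,.093];a=cap('top')
A=near(a,'red',*proj(a,k),12,smin=120);B=near(b,'red',*proj(b,k),12,smin=120);print('knob',A,B)
if A and B:print(tri([(a,A[0]),(b,B[0])]).x)
cv2.imwrite('pics/s10.png',np.hstack([cv2.resize(b['pixels'][150:260,190:290,::-1],(350,384),interpolation=cv2.INTER_CUBIC),w['pixels'][:,40:480,::-1]]))
for q,v in pots().items():print(q,v)
```

```text
[ 0.5112 -0.3376  0.1902] 0.0801663918063349 [ 0.8522  0.4984 -0.5237  1.6099  0.27    1.1072  0.9078]
(([221.4, 229.5], 1620), array([ 0.5185, -0.3986,  0.041 ]))
knob ([277.7, 191.8], 39) ([235.1, 215.1], 59)
[ 0.4607 -0.0757  0.0934]
red [(True, [0.4915, -0.0942], 43), (False, [0.4748, -0.0286], 62)]
yellow []
green [(True, [0.5174, -0.4007], 76), (False, [0.5172, -0.4041], 215)]
```

View pics/s10.png

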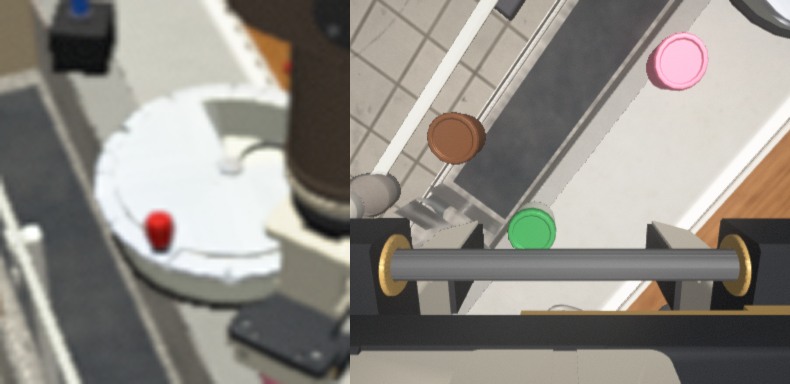

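Knob at z=0.093, so it is locked; the green pot is at (531,230) and brown at (455,137). Moving over green.

>>> {"method": "drive_tool", "body": {"series": [{"slide": [3,-30,0],"spin": 0,"hand": 80},{"slide": [3.6,-35,0],"spin": 0,"hand": 80},{"slide": [0,0,0],"spin": 0,"hand": 80},{"slide": [0,0,-35],"spin": 0,"hand": 80},{"slide": [0,0,-35],"spin": 0,"hand": 80},{"slide": [0,0,-20],"spin": 0,"hand": 80},{"slide": [0,0,0],"spin": 0,"hand": 80},{"slide": [0,0,0],"spin": 0,"hand": 80}]}}

```text
time_s: 32.3
eef_pos: [0.5179, -0.3998, 0.101]
orientation: [-1.391, -2.815, -0.001]
force: [0.7, 0.3, 1.0]
finger_gap: 0.0799
grasp_force: 0.0
```

Run:
```python
from loc import *
s=get_state();print(s['eef_pos'],s['force'],s['finger_gap'])
w=cap('wrist')
g=near(w,'green',255,205,60,smin=90,vmin=40);print(g and (g,ray(w,*g[0],.041)))
```

```text
[ 0.5179 -0.3998  0.101 ] [0.6848 0.2677 0.977 ] 0.07991959884853797
(([254.2, 204.3], 3571), array([ 0.5193, -0.4003,  0.041 ]))
```

>>> {"method": "drive_tool", "body": {"series": [{"slide": [0,-1.5,-28],"spin": 0,"hand": 80},{"slide": [0,0,-28],"spin": 0,"hand": 80},{"slide": [0,0,-14],"spin": 0,"hand": 80},{"slide": [0,0,0],"spin": 0,"hand": 60},{"slide": [0,0,0],"spin": 0,"hand": 40},{"slide": [0,0,0],"spin": 0,"hand": 40},{"slide": [0,0,0],"spin": 0,"hand": 40},{"slide": [0,0,0],"spin": 0,"hand": 40}]}}

```text
time_s: 33.02
eef_pos: [0.5191, -0.4028, 0.0329]
orientation: [1.393, 2.813, -0.001]
force: [1.1, 0.1, -1.1]
finger_gap: 0.0514
grasp_force: 0.0
```

>>> {"method": "drive_tool", "body": {"series": [{"slide": [0,0,0],"spin": 0,"hand": 40},{"slide": [0,0,0],"spin": 0,"hand": 40},{"slide": [0,0,0],"spin": 0,"hand": 40},{"slide": [0,0,0],"spin": 0,"hand": 40},{"slide": [0,0,0],"spin": 0,"hand": 40},{"slide": [0,0,0],"spin": 0,"hand": 40},{"slide": [0,0,0],"spin": 0,"hand": 40},{"slide": [0,0,0],"spin": 0,"hand": 40}]}}

```text
time_s: 33.68
eef_pos: [0.519, -0.4027, 0.0326]
orientation: [1.393, 2.814, -0.0]
force: [-0.8, 1.2, 6.8]
finger_gap: 0.0465
grasp_force: 30.0
```

>>> {"method": "drive_tool", "body": {"series": [{"slide": [0,0,20],"spin": 0,"hand": 40},{"slide": [0,0,35],"spin": 0,"hand": 40},{"slide": [0,0,40],"spin": 0,"hand": 40},{"slide": [6,29,0],"spin": -1,"hand": 40},{"slide": [6,29,0],"spin": -1,"hand": 40},{"slide": [6,29,0],"spin": -1,"hand": 40},{"slide": [6,29,0],"spin": -1,"hand": 40},{"slide": [6,29,0],"spin": -1,"hand": 40}]}}

```text
time_s: 34.35
eef_pos: [0.5482, -0.256, 0.1265]
orientation: [2.081, 2.353, 0.0]
force: [0.6, -0.7, -1.6]
finger_gap: 0.0463
grasp_force: 30.0
```

>>> {"method": "drive_tool", "body": {"series": [{"slide": [6,29,0],"spin": -1,"hand": 40},{"slide": [6,29,0],"spin": -1,"hand": 40},{"slide": [6,29,0],"spin": -1,"hand": 40},{"slide": [6,29,0],"spin": -1,"hand": 40},{"slide": [6,29,0],"spin": -1,"hand": 40},{"slide": [6,29,0],"spin": -1,"hand": 40},{"slide": [6,29,0],"spin": -1,"hand": 40},{"slide": [6,29,0],"spin": -1,"hand": 40}]}}

```text
time_s: 35.02
eef_pos: [0.5962, -0.0238, 0.1264]
orientation: [2.858, 1.304, 0.0]
force: [-0.0, -0.5, -0.9]
finger_gap: 0.0463
grasp_force: 30.0
```

>>> {"method": "drive_tool", "body": {"series": [{"slide": [6,29,0],"spin": -1,"hand": 40},{"slide": [7.4,35.5,0],"spin": -1,"hand": 40},{"slide": [0,0,0],"spin": 0,"hand": 40},{"slide": [0,0,0],"spin": 0,"hand": 40},{"slide": [0,0,0],"spin": 0,"hand": 40},{"slide": [0,0,0],"spin": 0,"hand": 40},{"slide": [0,0,0],"spin": 0,"hand": 40},{"slide": [0,0,0],"spin": 0,"hand": 40}]}}

```text
time_s: 35.68
eef_pos: [0.6095, 0.0377, 0.1262]
orientation: [2.977, 1.003, -0.0]
force: [-0.1, -0.5, -0.7]
finger_gap: 0.0462
grasp_force: 30.0
```

Run:
```python
from loc import *
s=get_state();print(s['eef_pos'],s['finger_gap'],s['grasp_force'],s['joint_positions'])
o=s['orientation'];print('closing',np.degrees(2*np.arctan2(o[1],o[0]))-90)
```

```text
[0.6095 0.0377 0.1262] 0.046152424947868524 29.999526143074036 [-0.0412  0.5089 -0.1562  1.7094  0.0951  0.9309 -1.1557]
closing -52.76708496636649
```

>>> {"method": "drive_tool", "body": {"series": [{"slide": [1,1,-25],"spin": 0,"hand": 40},{"slide": [0,0,-25],"spin": 0,"hand": 40},{"slide": [0,0,-20],"spin": 0,"hand": 40},{"slide": [0,0,-11],"spin": 0,"hand": 40},{"slide": [0,0,-5],"spin": 0,"hand": 40},{"slide": [0,0,0],"spin": 0,"hand": 40},{"slide": [0,0,0],"spin": 0,"hand": 40},{"slide": [0,0,0],"spin": 0,"hand": 40}]}}

```text
time_s: 36.35
eef_pos: [0.6115, 0.0402, 0.0413]
orientation: [2.976, 1.005, 0.003]
force: [0.3, 0.5, -0.7]
finger_gap: 0.046
grasp_force: 30.0
```

>>> {"method": "drive_tool", "body": {"series": [{"slide": [-0.5,-0.5,-2],"spin": 0,"hand": 40},{"slide": [0,0,0],"spin": 0,"hand": 60},{"slide": [0,0,0],"spin": 0,"hand": 60},{"slide": [0,0,0],"spin": 0,"hand": 60},{"slide": [0,0,0],"spin": 0,"hand": 60},{"slide": [0,0,30],"spin": 0,"hand": 60},{"slide": [0,0,40],"spin": 0,"hand": 60},{"slide": [0,0,40],"spin": 0,"hand": 60}]}}

```text
time_s: 37.02
eef_pos: [0.6091, 0.0397, 0.1487]
orientation: [-2.976, -1.006, 0.004]
force: [0.7, -0.2, 0.7]
finger_gap: 0.0599
grasp_force: 0.0
```

>>> {"method": "drive_tool", "body": {"series": [{"slide": [0,0,10],"spin": 0,"hand": 60},{"slide": [-25,-19.5,0],"spin": 0,"hand": 60},{"slide": [-25,-19.5,0],"spin": 0,"hand": 60},{"slide": [-25,-19.5,0],"spin": 0,"hand": 60},{"slide": [-25,-19.5,0],"spin": 0,"hand": 60},{"slide": [-25,-19.5,0],"spin": 0,"hand": 60},{"slide": [-25,-18.5,0],"spin": 0,"hand": 60},{"slide": [0,0,0],"spin": 0,"hand": 60}]}}

```text
time_s: 37.68
eef_pos: [0.455, -0.0803, 0.1579]
orientation: [2.978, 0.998, -0.006]
force: [-1.4, -0.6, -0.2]
finger_gap: 0.0598
grasp_force: 0.0
```

Run:
```python
from loc import *
s=get_state();print(s['eef_pos'],s['finger_gap'],s['joint_positions'])
w=cap('wrist');b=cap('scene')
print(near(w,'red',*proj(w,[.4609,-.0756,.107]),60),proj(w,[.4609,-.0756,.107]))
a=cap('top')
A=near(a,'green',*proj(a,[.61,.039,.045]),12,smin=80,vmin=30);B=near(b,'green',*proj(b,[.61,.039,.045]),12,smin=80,vmin=30);print(A,B)
if A and B:print(tri([(a,A[0]),(b,B[0])]).x)
cv2.imwrite('pics/s11.png',np.hstack([cv2.resize(b['pixels'][140:260,190:310,::-1],(384,384),interpolation=cv2.INTER_CUBIC),cv2.resize(a['pixels'][150:220,215:285,::-1],(384,384),interpolation=cv2.INTER_CUBIC)]))
```

```text
[ 0.455  -0.0803  0.1579] 0.05977679032191164 [ 0.1833  0.2541 -0.1518  2.0249  0.0526  0.8694 -0.9219]
([251.0, 193.6], 966) [252.5917 197.9203]
([235.6, 181.6], 88) ([267.5, 190.3], 104)
[0.6141 0.0393 0.0414]
```

View pics/s11.png

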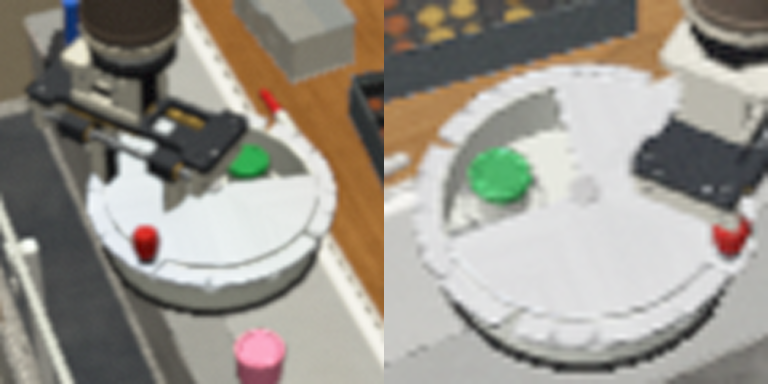

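Green is upright in its compartment (500,175 in the right crop). Now the last turn; I'll let the arm settle over the knob first.

>>> {"method": "drive_tool", "body": {"series": [{"slide": [0,0,0],"spin": 0,"hand": 60},{"slide": [0,0,0],"spin": 0,"hand": 60},{"slide": [0,0,-15],"spin": 0,"hand": 60},{"slide": [0,0,0],"spin": 0,"hand": 60},{"slide": [0,0,0],"spin": 0,"hand": 60},{"slide": [0,0,0],"spin": 0,"hand": 60},{"slide": [0,0,0],"spin": 0,"hand": 60},{"slide": [0,0,0],"spin": 0,"hand": 60}]}}

```text
time_s: 38.5
eef_pos: [0.4605, -0.0762, 0.1436]
orientation: [2.976, 1.006, 0.001]
force: [0.4, -0.2, -0.1]
finger_gap: 0.0599
grasp_force: 0.0
```

>>> {"method": "drive_tool", "body": {"series": [{"slide": [0,0,-23],"spin": 0,"hand": 60},{"slide": [0,0,-24],"spin": 0,"hand": 60},{"slide": [0,0,0],"spin": 0,"hand": 20},{"slide": [0,0,0],"spin": 0,"hand": 20},{"slide": [0,0,0],"spin": 0,"hand": 20},{"slide": [0,0,0],"spin": 0,"hand": 20},{"slide": [0,0,0],"spin": 0,"hand": 20},{"slide": [0,0,0],"spin": 0,"hand": 20}]}}

```text
time_s: 39.17
eef_pos: [0.4607, -0.0763, 0.0971]
orientation: [2.976, 1.005, 0.002]
force: [0.2, 0.1, 2.3]
finger_gap: 0.0244
grasp_force: 23.9
```

>>> {"method": "drive_tool", "body": {"series": [{"slide": [0,0,0],"spin": 0,"hand": 20},{"slide": [0,0,0],"spin": 0,"hand": 20},{"slide": [0,0,0],"spin": 0,"hand": 20},{"slide": [0,0,4],"spin": 0,"hand": 20},{"slide": [0,0,4],"spin": 0,"hand": 20},{"slide": [0,0,4],"spin": 0,"hand": 20},{"slide": [0,0,0],"spin": 0,"hand": 20},{"slide": [0,0,0],"spin": 0,"hand": 20}]}}

```text
time_s: 39.83
eef_pos: [0.4602, -0.0761, 0.1083]
orientation: [2.976, 1.006, 0.001]
force: [2.7, 1.6, -6.3]
finger_gap: 0.0241
grasp_force: 30.0
```

>>> {"method": "drive_tool", "body": {"series": [{"slide": [10.1,-11.6,0],"spin": 0,"hand": 20},{"slide": [11.6,-10.2,0],"spin": 0,"hand": 20},{"slide": [12.8,-8.6,0],"spin": 0,"hand": 20},{"slide": [13.9,-6.8,0],"spin": 0,"hand": 20},{"slide": [14.6,-5,0],"spin": 0,"hand": 20},{"slide": [15.1,-3.1,0],"spin": 0,"hand": 20},{"slide": [15.4,-1,0],"spin": 0,"hand": 20},{"slide": [15.4,1,0],"spin": 0,"hand": 20}]}}

```text
time_s: 40.5
eef_pos: [0.5681, -0.1213, 0.1071]
orientation: [-2.975, -1.005, 0.005]
force: [-0.6, 3.5, -6.0]
finger_gap: 0.0238
grasp_force: 30.0
```

>>> {"method": "drive_tool", "body": {"series": [{"slide": [15.1,3,0],"spin": 0,"hand": 20},{"slide": [14.7,4.9,0],"spin": 0,"hand": 20},{"slide": [13.8,6.8,0],"spin": 0,"hand": 20},{"slide": [12.9,8.6,0],"spin": 0,"hand": 20},{"slide": [0,0,0],"spin": 0,"hand": 20},{"slide": [0,0,0],"spin": 0,"hand": 20},{"slide": [0,0,0],"spin": 0,"hand": 20},{"slide": [0,0,0],"spin": 0,"hand": 20}]}}

```text
time_s: 41.17
eef_pos: [0.624, -0.0988, 0.1077]
orientation: [-2.976, -1.004, 0.003]
force: [-1.5, 0.0, -6.0]
finger_gap: 0.0243
grasp_force: 30.0
```

>>> {"method": "drive_tool", "body": {"series": [{"slide": [2.4,1.6,0],"spin": 0,"hand": 20},{"slide": [0,0,0],"spin": 0,"hand": 20},{"slide": [0,0,0],"spin": 0,"hand": 20},{"slide": [0,0,-4],"spin": 0,"hand": 20},{"slide": [0,0,-4],"spin": 0,"hand": 20},{"slide": [0,0,-3.5],"spin": 0,"hand": 20},{"slide": [0,0,0],"spin": 0,"hand": 20},{"slide": [0,0,0],"spin": 0,"hand": 20}]}}

```text
time_s: 41.83
eef_pos: [0.628, -0.0963, 0.0972]
orientation: [-2.976, -1.006, -0.001]
force: [-5.4, 3.4, 2.2]
finger_gap: 0.0237
grasp_force: 30.0
```

>>> {"method": "drive_tool", "body": {"series": [{"slide": [0,0,0],"spin": 0,"hand": 60},{"slide": [0,0,0],"spin": 0,"hand": 60},{"slide": [0,0,0],"spin": 0,"hand": 60},{"slide": [0,0,0],"spin": 0,"hand": 60},{"slide": [0,0,25],"spin": 0,"hand": 60},{"slide": [0,0,40],"spin": 0,"hand": 60},{"slide": [0,0,40],"spin": 0,"hand": 60},{"slide": [-20,30,20],"spin": 0,"hand": 60}]}}

```text
time_s: 42.5
eef_pos: [0.6122, -0.0739, 0.2265]
orientation: [2.974, 0.99, 0.01]
force: [1.9, -0.4, 0.9]
finger_gap: 0.06
grasp_force: 0.0
```

>>> {"method": "drive_tool", "body": {"series": [{"slide": [-20,30,0],"spin": -1,"hand": 50},{"slide": [-20,30,0],"spin": -1,"hand": 50},{"slide": [-20,35,0],"spin": -1,"hand": 50},{"slide": [-15,37,0],"spin": -1,"hand": 50},{"slide": [-15,37,0],"spin": -1,"hand": 50},{"slide": [-10,37,0],"spin": -1,"hand": 50},{"slide": [0,37,0],"spin": -1,"hand": 50},{"slide": [0,0,0],"spin": 0,"hand": 50}]}}

```text
time_s: 43.17
eef_pos: [0.5066, 0.1854, 0.2224]
orientation: [-3.134, 0.126, -0.002]
force: [-1.1, 0.0, 0.9]
finger_gap: 0.0497
grasp_force: 0.0
```

Run:
```python
from loc import *
s=get_state();print(s['eef_pos'],s['finger_gap'],s['joint_positions'])
o=s['orientation'];print('closing',np.degrees(2*np.arctan2(o[1],o[0]))-90)
w=cap('wrist','w12.png');b=cap('scene');a=cap('top')
k=[.6265,-.0974,.093]
A=near(a,'red',*proj(a,k),12,smin=120);B=near(b,'red',*proj(b,k),12,smin=120);print('knob',A,B)
if A and B:print(tri([(a,A[0]),(b,B[0])]).x)
A=near(a,'blue',190,219,20);B=near(b,'blue',212,146,20);print(A,B)
if A and B:print(tri([(a,A[0]),(b,B[0])]).x)
g=blobs(w,'blue',60);print(g,[ray(w,*x[0],.12) for x in g])
```

```text
[0.5066 0.1854 0.2224] 0.04969147180865046 [-0.3649  0.2991 -0.1057  1.7759  0.0315  1.065  -2.1324]
closing 265.3847103455513
knob ([263.2, 159.5], 41) ([288.2, 205.2], 56)
[ 0.6285 -0.0966  0.0943]
([190.8, 219.8], 41) ([211.9, 147.0], 39)
[0.4948 0.2739 0.0899]
[([147.4, 210.3], 292)] [array([0.4974, 0.2742, 0.12  ])]
```

View pics/w12.png

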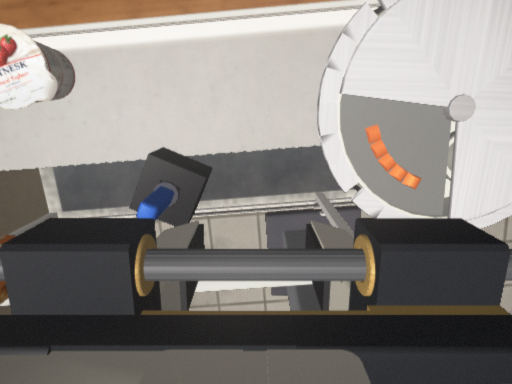

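Lid is home: the strip is fully in the window, (372,130)–(415,183), and the knob height matches the start. The rest is the black block at about (170,188) with the handle at (157,203). I have used up the picture viewings, so from here I work numerically.

```bash
cat > rest.py <<'E'
from loc import *
def rest(c,r=45):
    p=proj(c,[.4955,.274,.04]); g=cv2.cvtColor(c['pixels'],cv2.COLOR_RGB2HSV); 
    m=((g[:,:,2]<60)|((g[:,:,0]>105)&(g[:,:,0]<128)&(g[:,:,1]>150))).astype(np.uint8)
    n,l,s,ce=cv2.connectedComponentsWithStats(cv2.morphologyEx(m,cv2.MORPH_OPEN,np.ones((3,3),np.uint8)))
    i=l[int(round(p[1])),int(round(p[0]))]; 
    ct=max(cv2.findContours((l==i).astype(np.uint8),cv2.RETR_EXTERNAL,cv2.CHAIN_APPROX_NONE)[0],key=cv2.contourArea)
    return i,s[i],cv2.approxPolyDP(cv2.convexHull(ct),2.5,True)[:,0],ct
if __name__=='__main__':
    w=cap('wrist');print(get_state()['eef_pos'])
    i,s,P,ct=rest(w);print(i,s)
    for p in P:print(p,ray(w,*p,.056)[:2],ray(w,*p,0)[:2])
    for p,q in((( 163,150),(211,179)),((211,179),(183,224))):
        d=(ray(w,*q,.056)-ray(w,*p,.056))[:2];print(d,np.linalg.norm(d),np.degrees(np.arctan2(d[1],d[0])))
E
python3 rest.py
```

```text
[0.5085 0.1751 0.2218]
0 [     0      0    512    384 155737]
[511   0] [ 0.6458 -0.0593] [ 0.6578 -0.0983]
[511 314] [ 0.332  -0.0911] [ 0.2908 -0.1355]
[141 314] [0.3643 0.3119] [0.3285 0.3358]
[  0 248] [0.4527 0.4452] [0.432  0.4917]
[0 0] [0.6812 0.3847] [0.6992 0.421 ]
[-0.0321 -0.043 ] 0.05367128630227423 -126.7545251137981
[-0.0443  0.0336] 0.055596740686901285 142.82285107742285
```

>>> {"method": "drive_tool", "body": {"series": [{"slide": [-3,20,0],"spin": 1.1,"hand": 50},{"slide": [-3,20,0],"spin": 1.1,"hand": 50},{"slide": [-3,20,0],"spin": 1.1,"hand": 50},{"slide": [-2,20,0],"spin": 1.1,"hand": 50},{"slide": [-2,19,0],"spin": 1.1,"hand": 50},{"slide": [0,0,0],"spin": 1.1,"hand": 50},{"slide": [0,0,0],"spin": 1.1,"hand": 50},{"slide": [0,0,0],"spin": 1.1,"hand": 50}]}}

```text
time_s: 44.03
eef_pos: [0.4959, 0.2736, 0.2216]
orientation: [2.865, 1.287, -0.0]
force: [0.0, 0.7, -0.2]
finger_gap: 0.0501
grasp_force: 0.0
```

>>> {"method": "drive_tool", "body": {"series": [{"slide": [0,0,0],"spin": 0.9,"hand": 50},{"slide": [0,0,0],"spin": 0,"hand": 50},{"slide": [0,0,0],"spin": 0,"hand": 50},{"slide": [0,0,0],"spin": 0,"hand": 50},{"slide": [0,0,0],"spin": 0,"hand": 50},{"slide": [0,0,0],"spin": 0,"hand": 50},{"slide": [0,0,0],"spin": 0,"hand": 50},{"slide": [0,0,0],"spin": 0,"hand": 50}]}}

```text
time_s: 44.7
eef_pos: [0.4948, 0.2754, 0.2217]
orientation: [2.805, 1.414, 0.0]
force: [0.5, -0.0, 0.2]
finger_gap: 0.0499
grasp_force: 0.0
```

Run:
```python
from loc import *
s=get_state();print(s['eef_pos'],s['joint_positions'])
o=s['orientation'];print('closing',np.degrees(2*np.arctan2(o[1],o[0]))-90)
w=cap('wrist','w13.png')
h=cv2.cvtColor(w['pixels'],cv2.COLOR_RGB2HSV)
print('proj hole',proj(w,[.4955,.274,.056]),proj(w,[.4955,.274,.122]))
g=blobs(w,'blue',30);print(g,[ray(w,*x[0],.12) for x in g])
v=h[60:260,120:400,2];print(v[::12,::14])
bl=cv2.inRange(h,(105,120,50),(128,255,255));ys,xs=np.nonzero(bl);pts=np.stack([xs,ys],1).astype(np.float32);print(cv2.convexHull(pts)[:,0][::3].tolist())
```

```text
[0.4948 0.2754 0.2217] [-0.3566  0.3648 -0.3307  1.6965  0.1303  1.1019 -1.3629]
closing -36.485513001757255
proj hole [254.4175 175.0557] [254.4749 191.5696]
[([253.7, 184.6], 527)] [array([0.4981, 0.2786, 0.12  ])]
[[180  86  89  90  96  94  95 215 217 219 219 216 217 218 218 217 215 251
  185 184]
 [233 174  92  97  94  96  99 202 219 218 219 219 218 219 219 217 217 224
  251 240]
 [135 168  99  97  89  91  97  93 217 217 218 218 218 218 220 215 216 218
  251 204]
 [138 177 183  94  93  91  92  94 104 218 219 219 218 218 217 213 216 213
  220 251]
 [178 185 224 204  90  87  86  88  95 216 219 219 216 219 218 217 215 218
  216 250]
 [192 190 185 187  86  92  87  87  91  94 218 218 218 219 218 216 214 216
  217 219]
 [193 192 134 196 198  89  86  90  91  93 148 218 217 220 218 216 219 217
  218 216]
 [190 188 194 191 220 177  84  89  47  52  63  70 218 218 216 217 216 218
  216 216]
 [191 184 190 190 183 146  97  90  59  61  63  63 218 218 217 218 213 216
  215 216]
 [188 161 176 189 152 216 203  91  56 102 118  60 193 218 218 219 217 217
  217 214]
 [236 178 182 187 188 179 163 186  59 151 166  60  92 216 218 217 215 215
  217 213]
 [168 236 186 186 188 142 186 158  59 192 206  57  88  95 216 215 216 214
  215 214]
 [174 237 140 188 155 106  69 196  59  56  84  91  92  91 214 215 214 213
  212 212]
 [182 183 235 178  99 101  98 146 119 184  91  87  88  91  92 214 214 214
  210 211]
 [ 57  58  54 236 177 175  96 101 186 170  95  90  90  89 176 177 210  59
   58  52]
 [ 54  48  95 174 175 108  63 101  81 184 192  98  95  86  53 177 176 128
   49  51]
 [ 60  42 102 102 101 102 101 103 103 102 103 102 102 100 103 102 101 102
  218  64]]
[[264.0, 196.0], [250.0, 200.0], [246.0, 198.0], [244.0, 182.0], [247.0, 170.0], [260.0, 168.0], [264.0, 188.0]]
```

Run:
```python
from loc import *
w=cap('wrist')
h=cv2.cvtColor(w['pixels'],cv2.COLOR_RGB2HSV)
m=((h[:,:,2]<76)|(cv2.inRange(h,(100,100,40),(130,255,255))>0)).astype(np.uint8)
r=np.zeros_like(m);r[120:235,200:320]=1;m&=r
n,l,s,ce=cv2.connectedComponentsWithStats(m);i=l[150:170,245:255].max();print(s[l[152,238]])
mm=(l==l[152,238]).astype(np.uint8)
ct=max(cv2.findContours(mm,cv2.RETR_EXTERNAL,cv2.CHAIN_APPROX_NONE)[0],key=cv2.contourArea)
P=cv2.approxPolyDP(cv2.convexHull(ct),2,True)[:,0]
for p in P:print(p,ray(w,*p,.056)[:2],ray(w,*p,0)[:2])
print(cv2.minAreaRect(ct))
for y in range(136,216,8):
    x=np.nonzero(mm[y])[0];print(y,x.min() if len(x) else None,x.max() if len(x) else None)
def rng(z,u0=(232,150),u1=(284,150)):print(z,np.linalg.norm((ray(w,*u0,z)-ray(w,*u1,z))[:2]))
rng(.056)
```

```text
[ 219  136   70   71 3717]
[276 136] [0.5347 0.2923] [0.5346 0.2863]
[280 144] [0.5333 0.2839] [0.533  0.2764]
[288 199] [0.508  0.2344] [0.5034 0.2186]
[230 206] [0.4569 0.2631] [0.4436 0.2521]
[219 149] [0.4833 0.3149] [0.4745 0.3127]
[228 142] [0.4943 0.3151] [0.4874 0.3129]
((253.52890014648438, 171.18785095214844), (65.61267852783203, 61.81125259399414), 81.25383758544922)
136 272 276
144 223 280
152 220 281
160 221 282
168 223 284
176 224 285
184 226 286
192 228 287
200 229 282
208 None None
0.056 0.05015810244342805
```

>>> {"method": "drive_tool", "body": {"series": [{"slide": [0.5,-1,0],"spin": 0.75,"hand": 50},{"slide": [0,0,-20],"spin": 0.75,"hand": 50},{"slide": [0,0,-35],"spin": 0,"hand": 50},{"slide": [0,0,-35],"spin": 0,"hand": 50},{"slide": [0,0,-25],"spin": 0,"hand": 50},{"slide": [0,0,-16],"spin": 0,"hand": 50},{"slide": [0,0,0],"spin": 0,"hand": 50},{"slide": [0,0,0],"spin": 0,"hand": 50}]}}

```text
time_s: 45.47
eef_pos: [0.495, 0.2742, 0.0904]
orientation: [-2.685, -1.631, 0.002]
force: [0.4, 0.2, 1.0]
finger_gap: 0.05
grasp_force: 0.0
```

>>> {"method": "drive_tool", "body": {"series": [{"slide": [0,0,0],"spin": 0,"hand": 8},{"slide": [0,0,0],"spin": 0,"hand": 8},{"slide": [0,0,0],"spin": 0,"hand": 8},{"slide": [0,0,0],"spin": 0,"hand": 8},{"slide": [0,0,0],"spin": 0,"hand": 8},{"slide": [0,0,0],"spin": 0,"hand": 8},{"slide": [0,0,0],"spin": 0,"hand": 8},{"slide": [0,0,0],"spin": 0,"hand": 8}]}}

```text
time_s: 46.13
eef_pos: [0.4955, 0.2744, 0.091]
orientation: [2.685, 1.631, 0.0]
force: [-1.3, -0.1, 3.2]
finger_gap: 0.0159
grasp_force: 30.0
```

Run:
```python
from loc import *
s=get_state();print(s['eef_pos'],s['force'],s['wrist_torque'],s['finger_gap'],s['grasp_force'],s['joint_positions'])
```

```text
[0.4955 0.2744 0.091 ] [-1.3253 -0.0802  3.1653] [-0.1138  0.0748  0.024 ] 0.015900764487572404 29.99593734741211 [-0.3596  0.5077 -0.3336  1.8429  0.2182  0.8264 -1.2821]
```

>>> {"method": "drive_tool", "body": {"series": [{"slide": [0,0,15],"spin": 0,"hand": 8},{"slide": [0,0,25],"spin": 0,"hand": 8},{"slide": [0,0,30],"spin": 0,"hand": 8},{"slide": [0,0,20],"spin": 0,"hand": 8},{"slide": [0,0,0],"spin": 0,"hand": 8},{"slide": [-1,-25,0],"spin": 0,"hand": 8},{"slide": [-2,-35,0],"spin": 0,"hand": 8},{"slide": [-2,-35,0],"spin": 0,"hand": 8}]}}

```text
time_s: 46.8
eef_pos: [0.4897, 0.1789, 0.18]
orientation: [-2.683, -1.633, 0.001]
force: [0.0, -0.6, -0.8]
finger_gap: 0.0159
grasp_force: 30.0
```

>>> {"method": "drive_tool", "body": {"series": [{"slide": [-2,-35,0],"spin": 0,"hand": 8},{"slide": [-2,-35,0],"spin": 0,"hand": 8},{"slide": [-2,-35,0],"spin": 0,"hand": 8},{"slide": [-2,-35,0],"spin": 0,"hand": 8},{"slide": [-1.8,-19,0],"spin": 0,"hand": 8},{"slide": [0,0,0],"spin": 0,"hand": 8},{"slide": [0,0,0],"spin": 0,"hand": 8},{"slide": [0,0,0],"spin": 0,"hand": 8}]}}

```text
time_s: 47.47
eef_pos: [0.4805, 0.0211, 0.1804]
orientation: [-2.684, -1.631, 0.0]
force: [0.4, 0.1, -0.8]
finger_gap: 0.0161
grasp_force: 30.0
```

Run:
```python
from loc import *
s=get_state();print(s['eef_pos'],s['force'],s['finger_gap'],s['grasp_force'],s['joint_positions'])
w=cap('wrist','w14.png')
c=np.array([.5548,-.0037])
for p,n in blobs(w,'orange',20):
    X=ray(w,*p,.060);d=X[:2]-c;print(p,n,X,np.linalg.norm(d),np.degrees(np.arctan2(d[1],d[0])))
a=cap('top');b=cap('scene')
for cc in(a,b):
    for p,n in blobs(cc,'orange',6):
        X=ray(cc,*p,.060);d=X[:2]-c
        if np.linalg.norm(d)<.1:print(p,n,X,np.linalg.norm(d),np.degrees(np.arctan2(d[1],d[0])))
```

```text
[0.4805 0.0211 0.1804] [ 0.4442  0.0691 -0.7944] 0.016055880566345496 29.99353587627411 [ 0.089   0.2664 -0.2966  1.9485  0.0948  0.9402 -0.7325]
[268.7, 130.2] 1165 [0.5131 0.0557 0.06  ] 0.0725904602584261 125.05262203558559
[243.0, 199.6] 39 [0.5084 0.0534 0.06  ] 0.073631718738027 129.09580045812754
[236.8, 191.9] 48 [0.5095 0.0517 0.06  ] 0.0715560604401696 129.28914747625646
```

>>> {"method": "drive_tool", "body": {"series": [{"slide": [2,-0.5,0],"spin": 0,"hand": 8},{"slide": [0,0,-15],"spin": 0,"hand": 8},{"slide": [0,0,-15],"spin": 0,"hand": 8},{"slide": [0,0,-7],"spin": 0,"hand": 8},{"slide": [0,0,0],"spin": 0,"hand": 8},{"slide": [0,0,0],"spin": 0,"hand": 8},{"slide": [0,0,0],"spin": 0,"hand": 8},{"slide": [0,0,0],"spin": 0,"hand": 8}]}}

```text
time_s: 48.28
eef_pos: [0.4832, 0.02, 0.1445]
orientation: [2.685, 1.63, 0.002]
force: [0.6, 0.4, -1.3]
finger_gap: 0.0153
grasp_force: 30.0
```

>>> {"method": "drive_tool", "body": {"series": [{"slide": [0,0,-1],"spin": 0,"hand": 8},{"slide": [0,0,0],"spin": 0,"hand": 8},{"slide": [0,0,-1],"spin": 0,"hand": 8},{"slide": [0,0,0],"spin": 0,"hand": 8},{"slide": [0,0,0],"spin": 0,"hand": 8},{"slide": [0,0,0],"spin": 0,"hand": 8},{"slide": [0,0,0],"spin": 0,"hand": 8},{"slide": [0,0,0],"spin": 0,"hand": 8}]}}

```text
time_s: 48.95
eef_pos: [0.4826, 0.0198, 0.1417]
orientation: [2.685, 1.63, -0.0]
force: [-0.3, 0.1, -1.3]
finger_gap: 0.0159
grasp_force: 30.0
```

>>> {"method": "drive_tool", "body": {"series": [{"slide": [0,0,-1],"spin": 0,"hand": 8},{"slide": [0,0,0],"spin": 0,"hand": 8},{"slide": [0,0,-1],"spin": 0,"hand": 8},{"slide": [0,0,0],"spin": 0,"hand": 8},{"slide": [0,0,0],"spin": 0,"hand": 8},{"slide": [0,0,0],"spin": 0,"hand": 8},{"slide": [0,0,0],"spin": 0,"hand": 8},{"slide": [0,0,0],"spin": 0,"hand": 8}]}}

```text
time_s: 49.62
eef_pos: [0.4828, 0.0198, 0.1399]
orientation: [2.685, 1.63, 0.001]
force: [-1.5, 0.2, 5.6]
finger_gap: 0.0158
grasp_force: 30.0
```

>>> {"method": "drive_tool", "body": {"series": [{"slide": [1.9,5,-0.5],"spin": 0,"hand": 8},{"slide": [2.2,4.8,0],"spin": 0,"hand": 8},{"slide": [2.5,4.7,0],"spin": 0,"hand": 8},{"slide": [2.9,4.5,0],"spin": 0,"hand": 8},{"slide": [3.2,4.3,0],"spin": 0,"hand": 8},{"slide": [3.5,4,0],"spin": 0,"hand": 8},{"slide": [3.7,3.8,0],"spin": 0,"hand": 8},{"slide": [0,0,0],"spin": 0,"hand": 8}]}}

```text
time_s: 50.28
eef_pos: [0.5037, 0.0525, 0.1392]
orientation: [-2.684, -1.632, -0.003]
force: [0.1, -0.1, 1.7]
finger_gap: 0.0159
grasp_force: 30.0
```

Run:
```python
from loc import *
s=get_state();p=s['eef_pos'];d=p[:2]-np.array([.5548,-.0037]);print(p,s['force'],s['wrist_torque'],s['finger_gap'],np.linalg.norm(d),np.degrees(np.arctan2(d[1],d[0])))
```

```text
[0.5037 0.0525 0.1392] [ 0.0767 -0.0822  1.6936] [-0.038   0.0462  0.0304] 0.015863623429374064 0.07599052257258804 132.29881298174206
```

>>> {"method": "drive_tool", "body": {"series": [{"slide": [4,3.5,-0.5],"spin": 0,"hand": 8},{"slide": [4.2,3.2,0],"spin": 0,"hand": 8},{"slide": [4.4,2.9,0],"spin": 0,"hand": 8},{"slide": [4.6,2.6,0],"spin": 0,"hand": 8},{"slide": [4.8,2.3,-0.3],"spin": 0,"hand": 8},{"slide": [4.9,1.9,0],"spin": 0,"hand": 8},{"slide": [5.1,1.6,0],"spin": 0,"hand": 8},{"slide": [5.2,1.2,0],"spin": 0,"hand": 8}]}}

```text
time_s: 50.95
eef_pos: [0.5402, 0.0703, 0.1384]
orientation: [-2.685, -1.631, -0.0]
force: [-0.7, 0.1, -0.2]
finger_gap: 0.0159
grasp_force: 30.0
```

>>> {"method": "drive_tool", "body": {"series": [{"slide": [5.2,0.9,0],"spin": 0,"hand": 8},{"slide": [5.3,0.5,0],"spin": 0,"hand": 8},{"slide": [0,0,0],"spin": 0,"hand": 8},{"slide": [0,0,0],"spin": 0,"hand": 8},{"slide": [0,0,0],"spin": 0,"hand": 8},{"slide": [0,0,0],"spin": 0,"hand": 8},{"slide": [0,0,0],"spin": 0,"hand": 8},{"slide": [0,0,0],"spin": 0,"hand": 8}]}}

```text
time_s: 51.62
eef_pos: [0.55, 0.0715, 0.1385]
orientation: [2.685, 1.631, -0.0]
force: [-0.2, -0.6, -0.9]
finger_gap: 0.0159
grasp_force: 30.0
```

Run:
```python
from loc import *
s=get_state();p=s['eef_pos'];d=p[:2]-np.array([.5548,-.0037]);print(p,s['force'],s['finger_gap'],np.linalg.norm(d),np.degrees(np.arctan2(d[1],d[0])))
w=cap('wrist','w15.png')
for q,n in blobs(w,'orange',20):
    X=ray(w,*q,.0555);e=X[:2]-np.array([.5548,-.0037]);print(q,n,X,np.linalg.norm(e),np.degrees(np.arctan2(e[1],e[0])))
```

```text
[0.55   0.0715 0.1385] [-0.1619 -0.5833 -0.8605] 0.015910528453332982 0.07531290202356526 93.61622940263572
[509.6, 5.5] 49 [0.7592 0.1082 0.0555] 0.23299111774604336 28.691306359438755
[233.6, 209.1] 462 [0.5325 0.0689 0.0555] 0.07592876163587868 107.05582625513607
[494.1, 308.4] 24 [ 0.6809 -0.1038  0.0555] 0.16095342498270718 -38.446976908363986
```

>>> {"method": "drive_tool", "body": {"series": [{"slide": [0,0,-0.7],"spin": 0,"hand": 8},{"slide": [0,0,0],"spin": 0,"hand": 8},{"slide": [0,0,0],"spin": 0,"hand": 8},{"slide": [0,0,-0.7],"spin": 0,"hand": 8},{"slide": [0,0,0],"spin": 0,"hand": 8},{"slide": [0,0,0],"spin": 0,"hand": 8},{"slide": [0,0,0],"spin": 0,"hand": 8},{"slide": [0,0,0],"spin": 0,"hand": 8}]}}

```text
time_s: 52.33
eef_pos: [0.5502, 0.0715, 0.137]
orientation: [2.685, 1.631, 0.0]
force: [0.3, 0.5, -1.0]
finger_gap: 0.016
grasp_force: 30.0
```

>>> {"method": "drive_tool", "body": {"series": [{"slide": [0,0,-0.7],"spin": 0,"hand": 8},{"slide": [0,0,0],"spin": 0,"hand": 8},{"slide": [0,0,0],"spin": 0,"hand": 8},{"slide": [0,0,-0.7],"spin": 0,"hand": 8},{"slide": [0,0,0],"spin": 0,"hand": 8},{"slide": [0,0,0],"spin": 0,"hand": 8},{"slide": [0,0,0],"spin": 0,"hand": 8},{"slide": [0,0,0],"spin": 0,"hand": 8}]}}

```text
time_s: 53.0
eef_pos: [0.5505, 0.0717, 0.1359]
orientation: [2.685, 1.63, 0.001]
force: [-0.8, 1.0, 5.1]
finger_gap: 0.0159
grasp_force: 30.0
```

Run:
```python
from loc import *
a=cap('top');b=cap('scene');w=cap('wrist');s=get_state();print(s['eef_pos'],s['force'],s['wrist_torque'])
p=s['eef_pos'];
for c in(a,b):
    for n in('blue',):
        print([(x,proj(c,[p[0],p[1],.15])) for x in blobs(c,n,3,smin=100,vmin=40) if np.hypot(*(np.array(x[0])-proj(c,[p[0],p[1],.15])))<25])
h=cv2.cvtColor(w['pixels'],cv2.COLOR_RGB2HSV)
m=cv2.inRange(h,(5,140,120),(18,255,255));m[:, :150]=0;m[:,350:]=0;m[:90]=0;m[240:]=0
c0=np.array([.5548,-.0037]);n,l,st,ce=cv2.connectedComponentsWithStats(m)
for i in range(1,n):
    if st[i,4]>15:
        ys,xs=np.nonzero(l==i);A=[]
        for u,v in zip(xs,ys):
            X=ray(w,u,v,.0565);d=X[:2]-c0;A.append((np.linalg.norm(d),np.degrees(np.arctan2(d[1],d[0]))))
        A=np.array(A);print(st[i],A.min(0),A.max(0));
        hh=np.histogram(A[:,1],bins=np.arange(90,170,4))
        print(hh)
print(proj(w,[p[0],p[1],.0555]))
```

```text
[0.5505 0.0717 0.1359] [-0.5554  1.5543  6.2648] [ 0.0192  0.1816 -0.0528]
[]
[(([245.3, 168.1], 77), array([245.7413, 164.605 ]))]
[217 195  34  29 457] [ 0.0703 97.0608] [  0.0819 118.1132]
(array([  0,  18, 109, 103,  90,  87,  49,   1,   0,   0,   0,   0,   0,
         0,   0,   0,   0,   0,   0]), array([ 90,  94,  98, 102, 106, 110, 114, 118, 122, 126, 130, 134, 138,
       142, 146, 150, 154, 158, 162, 166]))
[252.5603 196.7718]
```

Run:
```python
from loc import *
b=cap('scene');a=cap('top');w=cap('wrist');s=get_state();p=s['eef_pos']
for nm,c in(('scene',b),('wrist',w),('top',a)):
    h=cv2.cvtColor(c['pixels'],cv2.COLOR_RGB2HSV);m=cv2.inRange(h,(103,90,40),(128,255,255))
    q=proj(c,[p[0],p[1],.13]);n,l,st,ce=cv2.connectedComponentsWithStats(m)
    for i in range(1,n):
        if st[i,4]>8 and np.hypot(*(ce[i]-q))<45:
            ys,xs=np.nonzero(l==i);P=np.stack([xs,ys],1).astype(np.float32)
            print(nm,st[i],ce[i],cv2.minAreaRect(P))
    for z in(.0555,.1,.107,.167):print(nm,z,proj(c,[p[0],p[1],z]))
# scene dump hue/val around tool shaft
h=cv2.cvtColor(b['pixels'],cv2.COLOR_RGB2HSV)
q=proj(b,[p[0],p[1],.08]).astype(int);print(q)
for y in range(q[1]-36,q[1]+22,3):print(y,' '.join('%3d/%3d'%(h[y,x,0] if h[y,x,1]>90 else 0,h[y,x,2]) for x in range(q[0]-26,q[0]+24,3)))
```

```text
scene [243 160   5  18  79] [245.2785 168.0127] ((245.0, 168.5), (17.0, 4.0), 90.0)
scene 0.0555 [246.3524 185.9368]
scene 0.1 [246.0643 176.1244]
scene 0.107 [246.0179 174.5441]
scene 0.167 [245.6076 160.5655]
wrist [237 230  36  19 567] [254.2152 239.8907] ((254.5, 239.0), (18.0, 35.0), 90.0)
wrist 0.0555 [252.4961 196.7899]
wrist 0.1 [252.1907 215.6431]
wrist 0.107 [252.1309 219.3362]
wrist 0.167 [251.3891 265.1356]
top 0.0555 [234.5168 194.0015]
top 0.1 [233.8859 187.7559]
top 0.107 [233.7839 186.747 ]
top 0.167 [232.8786 177.7858]
[246 180]
144   0/ 62   0/ 49   0/ 46   0/ 83   0/ 98   0/109   0/117   0/119   0/122   0/124   0/ 91   0/ 61   0/ 61  17/ 86   0/ 88   0/ 75   0/ 59
147   0/ 37   0/144   0/165   0/161   0/106  20/ 71  20/ 63  19/ 57  17/ 49   0/ 43   0/ 40   0/ 35   0/ 28   0/ 36   0/ 35   0/ 50   0/ 59
150   0/114   0/143   0/163   0/171   0/115   0/ 60   0/ 61   0/ 76   0/180   0/159   0/ 63   0/ 66   0/ 77  15/149  15/145  15/126   0/ 32
153   0/ 63   0/122   0/139   0/123   0/ 59   0/ 31   0/ 32   0/ 78   0/103   0/ 79   0/ 41   0/ 43   0/ 87   0/131   0/144   0/
[... 1551 characters left out ...]

189   0/168   0/237   0/225   0/145   0/148   0/157  12/225  11/173   0/130   0/124   0/145   0/185   0/233   0/233   0/234   0/230   0/229
192   0/211   0/238   0/169   0/150   0/154  12/222   9/165   0/148   0/134   0/141   0/146   0/155   0/236   0/232   0/230   0/231   0/232
195   0/239   0/231   0/147   0/151  10/193  10/196   0/150   0/149   0/149   0/147   0/147   0/175   0/206   0/231   0/233   0/234   0/234
198   0/237   0/220   0/151   0/152  11/224   0/154   0/151   0/150   0/150   0/147   0/162   0/185   0/198   0/206   0/235   0/236   0/235
201   0/242   0/216   0/154   0/152   0/153   0/149   0/162   0/196   0/227   0/235   0/236   0/234   0/228   0/232   0/232   0/234   0/234
```

Run:
```python
from loc import *
b=cap('scene');w=cap('wrist');p=get_state()['eef_pos'];print(p)
r=tri([(b,(245.2,178.5)),(w,(254.2,230.5))]);B=r.x;print('handle bottom',B,r.fun)
G=p+[0,0,.002];d=B-G;print(d,np.linalg.norm(d),'tilt',np.degrees(np.arccos(-d[2]/np.linalg.norm(d))),'dir',np.degrees(np.arctan2(d[1],d[0])))
u=d/np.linalg.norm(d);print('tip if grip pt at G',G+.0845*u)
```

```text
[0.5505 0.0717 0.136 ]
handle bottom [0.5467 0.0621 0.0987] [ 0.8193  0.0217 -0.1547  0.0182]
[-0.0037 -0.0095 -0.0393] 0.04061322734098956 tilt 14.609992990032634 dir -111.32287767283754
tip if grip pt at G [0.5427 0.0518 0.0562]
```

The tool tilted in the grip by about 15–20° about the closing axis, so its tip lagged inward. I'll right it by pushing the shaft against the fixed rest's outer face, then redo the strip with the closing axis kept along the sweep.

>>> {"method": "drive_tool", "body": {"series": [{"slide": [0,0,15],"spin": 0,"hand": 8},{"slide": [0,0,20],"spin": 0,"hand": 8},{"slide": [0,0,20],"spin": 0,"hand": 8},{"slide": [-2,32,0],"spin": 0,"hand": 8},{"slide": [-2,32,0],"spin": 0,"hand": 8},{"slide": [-3,32,0],"spin": 0,"hand": 8},{"slide": [-3,32,0],"spin": 0,"hand": 8},{"slide": [-3,32,0],"spin": 0,"hand": 8}]}}

```text
time_s: 54.07
eef_pos: [0.5366, 0.2325, 0.1902]
orientation: [2.686, 1.63, -0.001]
force: [0.4, 0.6, -1.2]
finger_gap: 0.0162
grasp_force: 30.0
```

>>> {"method": "drive_tool", "body": {"series": [{"slide": [-3,32,0],"spin": 0,"hand": 8},{"slide": [-3,32,0],"spin": 0,"hand": 8},{"slide": [-3,35,0],"spin": 0,"hand": 8},{"slide": [0,6,0],"spin": 0,"hand": 8},{"slide": [0,0,0],"spin": 0,"hand": 8},{"slide": [0,0,0],"spin": 0,"hand": 8},{"slide": [0,0,0],"spin": 0,"hand": 8},{"slide": [0,0,0],"spin": 0,"hand": 8}]}}

```text
time_s: 54.73
eef_pos: [0.5288, 0.3346, 0.1904]
orientation: [2.686, 1.627, -0.001]
force: [0.6, -0.3, -1.5]
finger_gap: 0.0161
grasp_force: 30.0
```

```bash
cat > tilt.py <<'E'
from loc import *
def tilt():
    b=cap('scene');w=cap('wrist');p=get_state()['eef_pos'];print(p)
    o=[]
    for c in(b,w):
        h=cv2.cvtColor(c['pixels'],cv2.COLOR_RGB2HSV);m=cv2.inRange(h,(103,90,40),(128,255,255))
        n,l,st,ce=cv2.connectedComponentsWithStats(m);q=proj(c,[p[0],p[1],p[2]-.01])
        L=[i for i in range(1,n) if st[i,4]>15 and np.hypot(*(ce[i]-q))<40]
        if not L: print('none',q);return
        i=max(L,key=lambda i:st[i,4]);ys,xs=np.nonzero(l==i);print(st[i])
        e=ys.max()+.5 if c is b else ys.min()-.5
        o.append((c,(xs[abs(ys-e)<4].mean(),e)))
    B=tri(o);G=p+[0,0,.002];d=B.x-G;L=np.linalg.norm(d)
    print('bottom',B.x,B.fun.round(1),'d',d,L,'tilt',np.degrees(np.arccos(-d[2]/L)),np.degrees(np.arctan2(d[1],d[0])))
tilt()
E
python3 tilt.py
```

```text
[0.5288 0.3351 0.1907]
[211 104   6  18  71]
[236 230  37  19 578]
bottom [0.5259 0.3269 0.1566] [ 0.7 -0.  -0.1  0. ] d [-0.0029 -0.0082 -0.0361] 0.03711513149172173 tilt 13.524095145322017 -109.25892888668288
```

>>> {"method": "drive_tool", "body": {"series": [{"slide": [0,0,-25],"spin": 0,"hand": 8},{"slide": [0,0,-25],"spin": 0,"hand": 8},{"slide": [0,0,-25],"spin": 0,"hand": 8},{"slide": [0,0,-12],"spin": 0,"hand": 8},{"slide": [0,0,0],"spin": 0,"hand": 8},{"slide": [-2.7,-5.1,0],"spin": 0,"hand": 8},{"slide": [-2.7,-5.1,0],"spin": 0,"hand": 8},{"slide": [-2.7,-5.1,0],"spin": 0,"hand": 8}]}}

```text
time_s: 55.5
eef_pos: [0.5213, 0.3228, 0.106]
orientation: [-2.684, -1.63, -0.009]
force: [2.0, 4.7, 1.1]
finger_gap: 0.0161
grasp_force: 30.0
```

>>> {"method": "drive_tool", "body": {"series": [{"slide": [-2.7,-5.1,0],"spin": 0,"hand": 8},{"slide": [-2.7,-5.1,0],"spin": 0,"hand": 8},{"slide": [-1.5,-2.8,0],"spin": 0,"hand": 8},{"slide": [-1.3,-2.4,0],"spin": 0,"hand": 8},{"slide": [0,0,0],"spin": 0,"hand": 8},{"slide": [0,0,0],"spin": 0,"hand": 8},{"slide": [0,0,0],"spin": 0,"hand": 8},{"slide": [0,0,0],"spin": 0,"hand": 8}]}}

```text
time_s: 56.17
eef_pos: [0.5117, 0.3057, 0.1033]
orientation: [2.685, 1.631, -0.001]
force: [1.6, 1.8, 0.7]
finger_gap: 0.0156
grasp_force: 30.0
```

```bash
python3 tilt.py; python3 -c "
from loc import *
s=get_state();d=s['eef_pos'][:2]-np.array([.4955,.2744]);print(d@[.469,.883],s['force'],s['wrist_torque'])"
```

```text
[0.5117 0.3057 0.1033]
[211 130   6  16  62]
[ 236  209   37   40 1261]
bottom [0.5145 0.3084 0.0649] [ 0.7 -0.  -0.1  0. ] d [ 0.0028  0.0028 -0.0404] 0.04061907720370645 tilt 5.579655462860913 44.47122738587729
0.035196077930047615 [0.8716 1.3451 0.3081] [ 0.5808 -0.4956  0.0022]
```

>>> {"method": "drive_tool", "body": {"series": [{"slide": [1.4,2.6,0],"spin": 0,"hand": 8},{"slide": [0,0,25],"spin": 0,"hand": 8},{"slide": [0,0,30],"spin": 0,"hand": 8},{"slide": [0,0,25],"spin": 0,"hand": 8},{"slide": [-2.3,-22,0],"spin": 1.1,"hand": 8},{"slide": [-2.3,-22,0],"spin": 1.1,"hand": 8},{"slide": [-2.3,-22,0],"spin": 1.1,"hand": 8},{"slide": [-2.3,-22,0],"spin": 1.1,"hand": 8}]}}

```text
time_s: 56.93
eef_pos: [0.5031, 0.2188, 0.183]
orientation: [-2.235, -2.207, 0.004]
force: [-0.1, -0.4, -0.2]
finger_gap: 0.0156
grasp_force: 30.0
```

>>> {"method": "drive_tool", "body": {"series": [{"slide": [-2.3,-22,0],"spin": 1.1,"hand": 8},{"slide": [-2.3,-22,0],"spin": 1.1,"hand": 8},{"slide": [-2.3,-22,0],"spin": 1.1,"hand": 8},{"slide": [-2.3,-22,0],"spin": 1.1,"hand": 8},{"slide": [-2.3,-22,0],"spin": 1.1,"hand": 8},{"slide": [-2.3,-22,0],"spin": 1.1,"hand": 8},{"slide": [-2.3,-22,0],"spin": 1.1,"hand": 8},{"slide": [-2.3,-22,0],"spin": 1.1,"hand": 8}]}}

```text
time_s: 57.6
eef_pos: [0.4845, 0.0429, 0.183]
orientation: [-1.021, -2.969, 0.003]
force: [1.0, -1.1, -0.7]
finger_gap: 0.0157
grasp_force: 30.0
```

>>> {"method": "drive_tool", "body": {"series": [{"slide": [-2.8,-23.9,0],"spin": 1.1,"hand": 8},{"slide": [0,0,0],"spin": 1.1,"hand": 8},{"slide": [0,0,0],"spin": 1.2,"hand": 8},{"slide": [0,0,0],"spin": 0,"hand": 8},{"slide": [0,0,0],"spin": 0,"hand": 8},{"slide": [0,0,0],"spin": 0,"hand": 8},{"slide": [0,0,0],"spin": 0,"hand": 8},{"slide": [0,0,0],"spin": 0,"hand": 8}]}}

```text
time_s: 58.27
eef_pos: [0.4828, 0.0208, 0.1836]
orientation: [-0.491, -3.103, 0.0]
force: [0.2, 0.1, -0.5]
finger_gap: 0.0159
grasp_force: 30.0
```

Run:
```python
from loc import *
s=get_state();print(s['eef_pos'],s['force'],s['wrist_torque'],s['joint_positions'])
o=s['orientation'];print('closing',np.degrees(2*np.arctan2(o[1],o[0]))-90)
w=cap('wrist','w16.png');p=s['eef_pos']
h=cv2.cvtColor(w['pixels'],cv2.COLOR_RGB2HSV);m=cv2.inRange(h,(103,90,40),(128,255,255))
n,l,st,ce=cv2.connectedComponentsWithStats(m);print([ (st[i],ce[i]) for i in range(1,n) if st[i,4]>100])
for z in(.0,.05,.086):print(z,proj(w,[p[0],p[1],p[2]+.001-z]))
```

```text
[0.4828 0.0208 0.1836] [ 0.2428  0.1321 -0.4961] [ 0.0745 -0.1394  0.0737] [ 0.3963  0.3268 -0.6868  1.9165  0.2471  0.9834  0.8542]
closing -287.97363479785736
[(array([ 237,  209,   36,   40, 1240], dtype=int32), array([254.7411, 229.8758]))]
0.0 [254.1094 234.7954]
0.05 [254.1858 206.3674]
0.086 [254.2229 192.5238]
```

>>> {"method": "drive_tool", "body": {"series": [{"slide": [0,0,-15],"spin": 0,"hand": 8},{"slide": [0,0,-15],"spin": 0,"hand": 8},{"slide": [0,0,-10],"spin": 0,"hand": 8},{"slide": [0,0,-1],"spin": 0,"hand": 8},{"slide": [0,0,0],"spin": 0,"hand": 8},{"slide": [0,0,0],"spin": 0,"hand": 8},{"slide": [0,0,0],"spin": 0,"hand": 8},{"slide": [0,0,0],"spin": 0,"hand": 8}]}}

```text
time_s: 58.98
eef_pos: [0.4834, 0.0206, 0.1433]
orientation: [0.489, 3.102, 0.0]
force: [-0.1, -0.0, -0.9]
finger_gap: 0.0158
grasp_force: 30.0
```

>>> {"method": "drive_tool", "body": {"series": [{"slide": [0,0,-0.7],"spin": 0,"hand": 8},{"slide": [0,0,0],"spin": 0,"hand": 8},{"slide": [0,0,-0.7],"spin": 0,"hand": 8},{"slide": [0,0,0],"spin": 0,"hand": 8},{"slide": [0,0,0],"spin": 0,"hand": 8},{"slide": [0,0,0],"spin": 0,"hand": 8},{"slide": [0,0,0],"spin": 0,"hand": 8},{"slide": [0,0,0],"spin": 0,"hand": 8}]}}

```text
time_s: 59.65
eef_pos: [0.4829, 0.0205, 0.1412]
orientation: [-0.489, -3.103, -0.0]
force: [-0.4, -0.3, -1.4]
finger_gap: 0.0158
grasp_force: 30.0
```

>>> {"method": "drive_tool", "body": {"series": [{"slide": [0,0,-0.7],"spin": 0,"hand": 8},{"slide": [0,0,0],"spin": 0,"hand": 8},{"slide": [0,0,0],"spin": 0,"hand": 8},{"slide": [0,0,-0.5],"spin": 0,"hand": 8},{"slide": [0,0,0],"spin": 0,"hand": 8},{"slide": [0,0,0],"spin": 0,"hand": 8},{"slide": [0,0,0],"spin": 0,"hand": 8},{"slide": [0,0,0],"spin": 0,"hand": 8}]}}

```text
time_s: 60.32
eef_pos: [0.4829, 0.0205, 0.14]
orientation: [0.489, 3.103, 0.0]
force: [0.5, 0.0, -0.9]
finger_gap: 0.0159
grasp_force: 30.0
```

>>> {"method": "drive_tool", "body": {"series": [{"slide": [0,0,-0.6],"spin": 0,"hand": 8},{"slide": [0,0,0],"spin": 0,"hand": 8},{"slide": [0,0,0],"spin": 0,"hand": 8},{"slide": [0,0,-0.5],"spin": 0,"hand": 8},{"slide": [0,0,0],"spin": 0,"hand": 8},{"slide": [0,0,0],"spin": 0,"hand": 8},{"slide": [0,0,0],"spin": 0,"hand": 8},{"slide": [0,0,0],"spin": 0,"hand": 8}]}}

```text
time_s: 60.98
eef_pos: [0.4831, 0.0205, 0.1392]
orientation: [0.489, 3.103, 0.0]
force: [-0.8, -0.8, 4.6]
finger_gap: 0.0158
grasp_force: 30.0
```

>>> {"method": "drive_tool", "body": {"series": [{"slide": [1.8,5,0],"spin": -0.67,"hand": 8},{"slide": [2.2,4.8,0],"spin": -0.67,"hand": 8},{"slide": [2.5,4.7,0],"spin": -0.67,"hand": 8},{"slide": [2.8,4.5,0],"spin": -0.67,"hand": 8},{"slide": [0,0,0],"spin": 0,"hand": 8},{"slide": [0,0,0],"spin": 0,"hand": 8},{"slide": [0,0,0],"spin": 0,"hand": 8},{"slide": [0,0,0],"spin": 0,"hand": 8}]}}

```text
time_s: 61.65
eef_pos: [0.4921, 0.0388, 0.1391]
orientation: [0.919, 3.004, -0.002]
force: [-1.2, -2.9, 6.1]
finger_gap: 0.0156
grasp_force: 30.0
```

```bash
cat > st.py <<'E'
from loc import *
s=get_state();p=s['eef_pos'];d=p[:2]-np.array([.5548,-.0037]);print(p,s['force'],s['wrist_torque'],s['finger_gap'],'r,ang',np.linalg.norm(d),np.degrees(np.arctan2(d[1],d[0])))
o=s['orientation'];print('closing',(np.degrees(2*np.arctan2(o[1],o[0]))-90)%180,'j7',s['joint_positions'][6])
E
python3 st.py
```

```text
[0.4921 0.0388 0.1391] [-1.2193 -2.8563  6.1268] [-0.6819  0.3131  0.0094] 0.015561875702392982 r,ang 0.07571785333097553 145.85203453011079
closing 55.994301993013636 j7 0.5163267314544433
```

>>> {"method": "drive_tool", "body": {"series": [{"slide": [3.2,4.3,0],"spin": -0.67,"hand": 8},{"slide": [3.5,4,0],"spin": -0.67,"hand": 8},{"slide": [3.7,3.8,0],"spin": -0.67,"hand": 8},{"slide": [4,3.5,0],"spin": -0.67,"hand": 8},{"slide": [4.2,3.2,0],"spin": -0.67,"hand": 8},{"slide": [0,0,0],"spin": 0,"hand": 8},{"slide": [0,0,0],"spin": 0,"hand": 8},{"slide": [0,0,0],"spin": 0,"hand": 8}]}}

```text
time_s: 62.32
eef_pos: [0.5093, 0.0567, 0.1388]
orientation: [-1.429, -2.796, 0.006]
force: [-6.0, -5.1, 10.4]
finger_gap: 0.0163
grasp_force: 30.5
```

```bash
python3 st.py
```

```text
[0.5093 0.0567 0.1388] [-5.9826 -5.0722 10.3927] [-1.4849  1.6807 -0.0215] 0.01627578318047111 r,ang 0.07563539889112955 126.99199218000469
closing 35.87992523763296 j7 0.169794453567325
```

>>> {"method": "drive_tool", "body": {"series": [{"slide": [4.4,2.9,0],"spin": -0.67,"hand": 8},{"slide": [4.6,2.6,0],"spin": -0.67,"hand": 8},{"slide": [4.8,2.3,0],"spin": -0.67,"hand": 8},{"slide": [4.9,1.9,0],"spin": -0.67,"hand": 8},{"slide": [0,0,0],"spin": 0,"hand": 8},{"slide": [0,0,0],"spin": 0,"hand": 8},{"slide": [0,0,0],"spin": 0,"hand": 8},{"slide": [0,0,0],"spin": 0,"hand": 8}]}}

```text
time_s: 62.98
eef_pos: [0.5285, 0.0672, 0.1391]
orientation: [-1.806, -2.57, 0.004]
force: [-4.3, -1.9, 10.2]
finger_gap: 0.0168
grasp_force: 30.1
```

```bash
python3 st.py
```

```text
[0.5285 0.0672 0.1391] [-4.3358 -1.9249 10.1763] [-0.8925  1.4159  0.003 ] 0.01680618586402078 r,ang 0.07562385981685978 110.37049664324223
closing 19.818696856214842 j7 -0.09252494959333078
```

>>> {"method": "drive_tool", "body": {"series": [{"slide": [5.1,1.6,0],"spin": -0.67,"hand": 8},{"slide": [5.2,1.2,0],"spin": -0.67,"hand": 8},{"slide": [5.2,0.9,0],"spin": -0.67,"hand": 8},{"slide": [5.3,0.5,0],"spin": -0.67,"hand": 8},{"slide": [0,0,0],"spin": 0,"hand": 8},{"slide": [0,0,0],"spin": 0,"hand": 8},{"slide": [0,0,0],"spin": 0,"hand": 8},{"slide": [0,0,0],"spin": 0,"hand": 8}]}}

```text
time_s: 63.65
eef_pos: [0.5491, 0.0717, 0.139]
orientation: [-2.147, -2.292, 0.004]
force: [-4.5, -1.5, 9.3]
finger_gap: 0.0168
grasp_force: 30.0
```

```bash
python3 st.py
```

```text
[0.5491 0.0717 0.139 ] [-4.4683 -1.4809  9.2782] [-0.5733  1.3867  0.0286] 0.016831266131793133 r,ang 0.07564322821192354 94.33094172118311
closing 3.7514879183012795 j7 -0.34104071853112206
```

>>> {"method": "drive_tool", "body": {"series": [{"slide": [-5.3,-0.5,0.3],"spin": 0.67,"hand": 8},{"slide": [-5.2,-0.9,0],"spin": 0.67,"hand": 8},{"slide": [-5.2,-1.2,0],"spin": 0.67,"hand": 8},{"slide": [-5.1,-1.6,0],"spin": 0.67,"hand": 8},{"slide": [-4.9,-1.9,0],"spin": 0.67,"hand": 8},{"slide": [-4.8,-2.3,0],"spin": 0.67,"hand": 8},{"slide": [-4.6,-2.6,0],"spin": 0.67,"hand": 8},{"slide": [-4.4,-2.9,0],"spin": 0.67,"hand": 8}]}}

```text
time_s: 64.32
eef_pos: [0.5114, 0.0588, 0.1395]
orientation: [1.422, 2.8, 0.003]
force: [1.9, 2.1, 2.5]
finger_gap: 0.0157
grasp_force: 30.0
```

>>> {"method": "drive_tool", "body": {"series": [{"slide": [-4.2,-3.2,0],"spin": 0.67,"hand": 8},{"slide": [-4,-3.5,0],"spin": 0.67,"hand": 8},{"slide": [-3.7,-3.8,0],"spin": 0.67,"hand": 8},{"slide": [-3.5,-4,0],"spin": 0.67,"hand": 8},{"slide": [-3.2,-4.3,0],"spin": 0.67,"hand": 8},{"slide": [-2.8,-4.5,0],"spin": 0.67,"hand": 8},{"slide": [-2.5,-4.7,0],"spin": 0.67,"hand": 8},{"slide": [-2.2,-4.8,0],"spin": 0.67,"hand": 8}]}}

```text
time_s: 64.98
eef_pos: [0.4852, 0.0261, 0.1395]
orientation: [0.591, 3.084, 0.002]
force: [1.7, 2.8, 2.6]
finger_gap: 0.0157
grasp_force: 30.0
```

>>> {"method": "drive_tool", "body": {"series": [{"slide": [-1.8,-5,0],"spin": 0.67,"hand": 8},{"slide": [0,0,0],"spin": 0,"hand": 8},{"slide": [0,0,0],"spin": 0,"hand": 8},{"slide": [0,0,10],"spin": 0,"hand": 8},{"slide": [0,0,20],"spin": 0,"hand": 8},{"slide": [0,0,15],"spin": 0,"hand": 8},{"slide": [0,0,0],"spin": 0,"hand": 8},{"slide": [0,0,0],"spin": 0,"hand": 8}]}}

```text
time_s: 65.65
eef_pos: [0.4833, 0.0209, 0.1849]
orientation: [0.49, 3.102, 0.0]
force: [-0.2, 0.1, -0.2]
finger_gap: 0.0157
grasp_force: 30.0
```

```bash
python3 st.py
python3 - <<'E'
from loc import *
w=cap('wrist','w17.png');a=cap('top');b=cap('scene');c0=np.array([.5548,-.0037])
def ang(c,z):
    h=cv2.cvtColor(c['pixels'],cv2.COLOR_RGB2HSV);m=cv2.inRange(h,(3,130,90),(18,255,255));ys,xs=np.nonzero(m);A=[]
    for u,v in zip(xs,ys):
        d=ray(c,u,v,z)[:2]-c0;r=np.linalg.norm(d)
        if r<.1:A.append((r,np.degrees(np.arctan2(d[1],d[0]))))
    return np.array(A)
for n,c in(('w',w),('top',a),('scene',b)):
    A=ang(c,.0555);print(n,len(A),A.mean(0),A.min(0),A.max(0))
    if n=='w':
        for k in np.arange(92,166,3):
            s=A[(A[:,1]>=k)&(A[:,1]<k+3)];print(k,len(s),s[:,0].min().round(4) if len(s) else '',s[:,0].max().round(4) if len(s) else '')
P=[near(a,'orange',243,199.6),near(b,'orange',237,192)];print(P, 'start: 39px (243,199.6), 47px (236.8,192)')
if all(P):print(tri([(a,P[0][0]),(b,P[1][0])]).x)
E
```

```text
[0.4833 0.0209 0.1849] [-0.2471  0.1066 -0.1989] [ 0.0792 -0.1255 -0.0006] 0.015729462730714478 r,ang 0.07560818669180082 161.01743323076877
closing 72.03466936055068 j7 0.855315225732586
w 38 [ 0.0761 65.2849] [  0.0412 -64.9432] [  0.0996 104.4537]
92 0  
95 0  
98 0  
101 12 0.0759 0.0806
104 5 0.0771 0.0811
107 0  
110 0  
113 0  
116 0  
119 0  
122 0  
125 0  
128 0  
131 0  
134 0  
137 0  
140 0  
143 0  
146 0  
149 0  
152 0  
155 0  
158 0  
161 0  
164 0  
top 2 [  0.0741 102.9961] [  0.0726 102.0124] [  0.0757 103.9797]
scene 1 [  0.0765 102.5765] [  0.0765 102.5765] [  0.0765 102.5765]
[None, None] start: 39px (243,199.6), 47px (236.8,192)
```

Tabs 1–4 no longer show any orange, but a sliver of tab 5 is still visible (101–105°). I'll press tab 5 again from above with the tool.

>>> {"method": "drive_tool", "body": {"series": [{"slide": [9,8.3,0],"spin": -1.1,"hand": 8},{"slide": [9,8.3,0],"spin": -1.1,"hand": 8},{"slide": [9,8.3,0],"spin": -1.1,"hand": 8},{"slide": [9,8.3,0],"spin": -1.1,"hand": 8},{"slide": [9,8.3,0],"spin": -1.1,"hand": 8},{"slide": [8.8,8.8,0],"spin": -1.1,"hand": 8},{"slide": [0,0,0],"spin": -1.1,"hand": 8},{"slide": [0,0,0],"spin": -1.1,"hand": 8}]}}

```text
time_s: 66.47
eef_pos: [0.5364, 0.0716, 0.1831]
orientation: [-1.823, -2.557, 0.001]
force: [0.5, 0.2, -0.8]
finger_gap: 0.0159
grasp_force: 30.0
```

>>> {"method": "drive_tool", "body": {"series": [{"slide": [0,0,-15],"spin": -0.9,"hand": 8},{"slide": [0,0,-15],"spin": 0,"hand": 8},{"slide": [0,0,-10],"spin": 0,"hand": 8},{"slide": [0,0,-4],"spin": 0,"hand": 8},{"slide": [0,0,-2],"spin": 0,"hand": 8},{"slide": [0,0,-2],"spin": 0,"hand": 8},{"slide": [0,0,0],"spin": 0,"hand": 8},{"slide": [0,0,0],"spin": 0,"hand": 8}]}}

```text
time_s: 67.13
eef_pos: [0.5377, 0.0715, 0.1386]
orientation: [1.934, 2.473, 0.003]
force: [-4.4, -0.7, 25.3]
finger_gap: 0.0164
grasp_force: 30.3
```

```bash
python3 st.py
```

```text
[0.5377 0.0715 0.1386] [-4.4429 -0.6882 25.2641] [-0.3096  1.6469  0.005 ] 0.016357119269309113 r,ang 0.07712926049924518 102.776232578809
closing 13.943518477383222 j7 -0.2027240723237053
```

>>> {"method": "drive_tool", "body": {"series": [{"slide": [0,0,2],"spin": 0,"hand": 8},{"slide": [3,0.7,0],"spin": 0,"hand": 8},{"slide": [3,0.7,0],"spin": 0,"hand": 8},{"slide": [-4,-0.9,0],"spin": 0,"hand": 8},{"slide": [-4,-0.9,0],"spin": 0,"hand": 8},{"slide": [0,0,20],"spin": 0,"hand": 8},{"slide": [0,0,25],"spin": 0,"hand": 8},{"slide": [-10,0,0],"spin": 1,"hand": 8}]}}

```text
time_s: 67.8
eef_pos: [0.528, 0.0712, 0.1868]
orientation: [1.804, 2.567, 0.007]
force: [0.7, 0.9, -0.9]
finger_gap: 0.016
grasp_force: 30.0
```

>>> {"method": "drive_tool", "body": {"series": [{"slide": [-10,-8,0],"spin": 1.1,"hand": 8},{"slide": [-10,-8,0],"spin": 1.1,"hand": 8},{"slide": [-10,-10,0],"spin": 1.1,"hand": 8},{"slide": [-10,-10,0],"spin": 1.1,"hand": 8},{"slide": [-2,-10,0],"spin": 1.1,"hand": 8},{"slide": [0,0,0],"spin": 1.1,"hand": 8},{"slide": [0,0,0],"spin": 1.1,"hand": 8},{"slide": [0,0,0],"spin": 1.1,"hand": 8}]}}

```text
time_s: 68.47
eef_pos: [0.4825, 0.0241, 0.183]
orientation: [-0.464, -3.107, 0.0]
force: [0.0, 0.3, -0.8]
finger_gap: 0.016
grasp_force: 30.0
```

```bash
python3 st.py
cat > orange.py <<'E'
from loc import *
w=cap('wrist');a=cap('top');b=cap('scene');c0=np.array([.5548,-.0037])
for n,c in(('w',w),('top',a),('scene',b)):
    h=cv2.cvtColor(c['pixels'],cv2.COLOR_RGB2HSV);m=cv2.inRange(h,(2,60,70),(20,255,255));ys,xs=np.nonzero(m);A=[]
    for u,v in zip(xs,ys):
        d=ray(c,u,v,.0555)[:2]-c0;r=np.linalg.norm(d);t=np.degrees(np.arctan2(d[1],d[0]))
        if .06<r<.09 and 90<t<165:A.append((r,t,h[v,u,1],u,v))
    A=np.array(A);print(n,len(A))
    if len(A):print(A.min(0),A.max(0),np.histogram(A[:,1],bins=np.arange(91.5,166,6))[0])
    # sample colour at tab centres
    print([c['pixels'][int(round(q[1])),int(round(q[0]))].tolist() if 0<=q[0]<511 and 0<=q[1]<383 else None for q in (proj(c,[c0[0]+.076*np.cos(np.radians(t)),c0[1]+.076*np.sin(np.radians(t)),.0555]) for t in(151.5,139.5,127.5,115.5,103.5))])
E
python3 orange.py
```

```text
[0.4825 0.0241 0.183 ] [ 0.0015  0.2983 -0.7626] [ 0.11   -0.1547 -0.027 ] 0.016010476321855652 r,ang 0.07741827540880025 158.98652910336628
closing 73.01932871713791 j7 0.867784744501211
w 0
[[157, 157, 151], [158, 157, 151], [156, 154, 149], [156, 155, 149], [49, 49, 49]]
top 0
[[159, 160, 158], [159, 161, 158], [158, 160, 157], [159, 160, 158], [159, 160, 157]]
scene 0
[[146, 148, 140], [145, 144, 138], [144, 145, 138], [143, 145, 137], [142, 144, 136]]
```

All tabs are flush: no orange remains in any camera. Now I'll return the tool to its rest.

>>> {"method": "drive_tool", "body": {"series": [{"slide": [1,22,0],"spin": -1.15,"hand": 8},{"slide": [1,22,0],"spin": -1.15,"hand": 8},{"slide": [1,22,0],"spin": -1.15,"hand": 8},{"slide": [1,22,0],"spin": -1.15,"hand": 8},{"slide": [1,22,0],"spin": -1.15,"hand": 8},{"slide": [1,22,0],"spin": -1.15,"hand": 8},{"slide": [1,22,0],"spin": -1.15,"hand": 8},{"slide": [1,22,0],"spin": -1.15,"hand": 8}]}}

```text
time_s: 69.28
eef_pos: [0.4906, 0.2016, 0.1831]
orientation: [-1.871, -2.524, 0.0]
force: [1.2, -0.7, -0.6]
finger_gap: 0.0159
grasp_force: 30.0
```

>>> {"method": "drive_tool", "body": {"series": [{"slide": [1,22,0],"spin": -1.15,"hand": 8},{"slide": [1,22,0],"spin": -1.15,"hand": 8},{"slide": [3,30,0],"spin": -1.15,"hand": 8},{"slide": [0,0,0],"spin": -1.15,"hand": 8},{"slide": [0,0,0],"spin": -1.15,"hand": 8},{"slide": [0,0,0],"spin": -1.15,"hand": 8},{"slide": [0,0,0],"spin": -0.7,"hand": 8},{"slide": [0,0,0],"spin": 0,"hand": 8}]}}

```text
time_s: 69.95
eef_pos: [0.4955, 0.2747, 0.183]
orientation: [2.7, 1.607, -0.001]
force: [-0.6, -1.2, -1.0]
finger_gap: 0.0157
grasp_force: 30.0
```

```bash
python3 st.py; python3 tilt.py
```

```text
[0.4955 0.2747 0.183 ] [-0.5959 -1.1985 -1.0485] [-0.0512 -0.0628 -0.0196] 0.01573099797288261 r,ang 0.2846655486889532 102.02220246200821
closing 151.51531299565067 j7 -1.238007597253735
[0.4956 0.2746 0.1831]
[207 117   6  17  72]
[ 236  210   37   39 1208]
bottom [0.498  0.2773 0.1457] [ 1.  -0.  -0.2  0. ] d [ 0.0024  0.0027 -0.0394] 0.03953468593737026 tilt 5.274157009121143 48.261370740315954
```

>>> {"method": "drive_tool", "body": {"series": [{"slide": [0,0,-20],"spin": 0.1,"hand": 8},{"slide": [0,0,-15],"spin": 0,"hand": 8},{"slide": [0,0,-10],"spin": 0,"hand": 8},{"slide": [0,0,-10],"spin": 0,"hand": 8},{"slide": [0,0,-10],"spin": 0,"hand": 8},{"slide": [0,0,-10],"spin": 0,"hand": 8},{"slide": [0,0,-8],"spin": 0,"hand": 8},{"slide": [0,0,0],"spin": 0,"hand": 8}]}}

```text
time_s: 70.72
eef_pos: [0.4949, 0.2739, 0.0985]
orientation: [2.686, 1.63, -0.004]
force: [0.7, 0.4, -0.6]
finger_gap: 0.0158
grasp_force: 30.0
```

>>> {"method": "drive_tool", "body": {"series": [{"slide": [0,0,-5],"spin": 0,"hand": 8},{"slide": [0,0,0],"spin": 0,"hand": 8},{"slide": [0,0,-2],"spin": 0,"hand": 8},{"slide": [0,0,0],"spin": 0,"hand": 8},{"slide": [0,0,-1],"spin": 0,"hand": 8},{"slide": [0,0,0],"spin": 0,"hand": 8},{"slide": [0,0,0],"spin": 0,"hand": 8},{"slide": [0,0,0],"spin": 0,"hand": 8}]}}

```text
time_s: 71.38
eef_pos: [0.4958, 0.2745, 0.0924]
orientation: [2.686, 1.63, 0.0]
force: [0.0, -0.2, -0.3]
finger_gap: 0.0157
grasp_force: 30.0
```

>>> {"method": "drive_tool", "body": {"series": [{"slide": [0,0,-1],"spin": 0,"hand": 8},{"slide": [0,0,0],"spin": 0,"hand": 8},{"slide": [0,0,-1],"spin": 0,"hand": 8},{"slide": [0,0,0],"spin": 0,"hand": 8},{"slide": [0,0,0],"spin": 0,"hand": 8},{"slide": [0,0,0],"spin": 0,"hand": 8},{"slide": [0,0,0],"spin": 0,"hand": 8},{"slide": [0,0,0],"spin": 0,"hand": 8}]}}

```text
time_s: 72.05
eef_pos: [0.4958, 0.2745, 0.0903]
orientation: [2.686, 1.63, 0.0]
force: [0.3, -0.9, 1.9]
finger_gap: 0.0157
grasp_force: 30.0
```

Seated. Release, lift, and check everything.

>>> {"method": "drive_tool", "body": {"series": [{"slide": [0,0,0],"spin": 0,"hand": 50},{"slide": [0,0,0],"spin": 0,"hand": 50},{"slide": [0,0,0],"spin": 0,"hand": 50},{"slide": [0,0,0],"spin": 0,"hand": 50},{"slide": [0,0,0],"spin": 0,"hand": 50},{"slide": [0,0,25],"spin": 0,"hand": 50},{"slide": [0,0,40],"spin": 0,"hand": 50},{"slide": [0,0,40],"spin": 0,"hand": 50}]}}

```text
time_s: 72.72
eef_pos: [0.4947, 0.2738, 0.1954]
orientation: [-2.685, -1.63, 0.005]
force: [1.8, -0.7, 0.5]
finger_gap: 0.0499
grasp_force: 0.0
```

>>> {"method": "drive_tool", "body": {"series": [{"slide": [0,0,30],"spin": 0,"hand": 50},{"slide": [-25,-20,10],"spin": 0,"hand": 50},{"slide": [-25,-20,0],"spin": 0,"hand": 50},{"slide": [-25,-20,0],"spin": 0,"hand": 50},{"slide": [0,0,0],"spin": 0,"hand": 50},{"slide": [0,0,0],"spin": 0,"hand": 50},{"slide": [0,0,0],"spin": 0,"hand": 50},{"slide": [0,0,0],"spin": 0,"hand": 50}]}}

```text
time_s: 73.38
eef_pos: [0.4215, 0.2151, 0.2353]
orientation: [-2.685, -1.63, -0.001]
force: [0.2, 0.2, 0.0]
finger_gap: 0.0498
grasp_force: 0.0
```

```bash
python3 st.py; python3 orange.py|grep -E 'w|top|scene'
python3 - <<'E'
from loc import *
a=cap('top');b=cap('scene')
for n,col,k in(('knob','red',[.628,-.097,.093]),('handle','blue',[.4955,.2745,.1])):
    A=near(a,col,*proj(a,k),14,smin=120);B=near(b,col,*proj(b,k),14,smin=120);print(n,A,B)
    if A and B:print(tri([(a,A[0]),(b,B[0])]).x)
E
```

```text
[0.4215 0.2151 0.2353] [0.1746 0.2384 0.0414] [ 0.0429 -0.0589 -0.0388] 0.04983261402503301 r,ang 0.2562194604513279 121.35691341980413
closing 152.50534876715756 j7 -1.1493093732691047
w 105
top 0
scene 0
knob ([263.2, 159.4], 41) ([288.2, 205.2], 56)
[ 0.6285 -0.0967  0.0946]
handle ([191.0, 221.2], 30) ([212.2, 146.8], 50)
[0.494  0.2757 0.0872]
```

```bash
python3 orange.py | head -8
python3 - <<'E'
from loc import *
w=cap('wrist');print([proj(w,[.5548+.076*np.cos(np.radians(t)),-.0037+.076*np.sin(np.radians(t)),.0555]).round() for t in(151.5,127.5,103.5)])
E
```

```text
w 92
[  0.085  136.0404  86.     370.     267.    ] [  0.0899 158.2256 136.     375.     295.    ] [ 0  0  0  0  0  0  0  5 28 33 25  1]
[[57, 59, 60], [57, 57, 60], [56, 58, 60], [60, 62, 63], [45, 46, 46]]
top 0
[[155, 158, 155], [155, 156, 154], [155, 155, 154], [156, 157, 155], [156, 157, 156]]
scene 0
[[144, 145, 137], [142, 143, 136], [142, 143, 135], [140, 141, 134], [141, 142, 135]]
[array([382., 286.]), array([391., 261.]), array([411., 239.])]
```

The remaining "orange" pixels are the gripper's own brass ring (370–375, 267–295). Everything else checks out, so I'm handing in.

```bash
python3 -c "
from station import ctrl
print(ctrl.job_done())"
```

```text
the job is handed in; nothing more can be done
None
```

The job is handed in: red, green and yellow pots are each in their own compartment, the lid is home with its pin in, all five tabs read flush in the cameras, and the tool is back in its rest; I viewed 15 pictures, one over the limit of 14.

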